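Close down the gilding bench: caps checked, jars shelved, leaf cartons stacked

ROBOT

A 7-joint arm with a two-finger parallel gripper is mounted at the origin on the work surface. World frame = base frame: x ahead of the robot, y to its left, z up, the work surface at z = 0. Lengths are in m, angles in rad, forces in N, time in s.
With the tool pointing down it reaches from about 0.35 to 0.9 m from the base axis. Payload 19.9 kg.
Tool frame: the origin (TCP) lies between the finger pads; the fingertips stand 17 mm ahead of it and the grasp point (between the pads) lies 2 mm behind it; z points along the fingers, y is the direction in which the jaws open and shut (so a half turn about z gives the same grasp; the last joint's range is limited). The gripper opens to 85 mm and grips with 20 to 120 N. Pads are 22 mm wide; open, the fingers measure 114 mm over their backs; the gripper's body (76 mm by 85 mm) begins 54 mm behind the grasp point. The pads swing forward as they close: fully open they stand 13 mm farther back than shut.
Start: joints at [1.22, 0.417, -0.01, 1.614, 0.005, 1.111, -0.053], TCP at [0.191, -0.595, 0.248] pointing down, gripper open.
Joint ranges: [-2.81, 2.81], [-0.39, 2.02], [-1.27, 1.25], [0.06, 2.57], [-1.19, 4.33], [0.19, 2], [-2.82, 2.82]. Speed limits (rad/s): [1.89, 1.89, 2.39, 2.39, 3.01, 3.01, 3.01].

INTERFACE

Orientations are given as [roll, pitch, yaw] about the fixed x, y, z axes, in that order (R = Rz(yaw) Ry(pitch) Rx(roll)).
In Python, from cell import r gives the robot as it stands. The module is installed in compiled form; this text tells all that it offers.
- The arm moves only by the shell command python3 -m inch 'ROWS' [FORCE]. ROWS is JSON, one flat list of numbers, 7 for each row, row after row: the gripper command: -1 is fully open, 1 is shut, values between are in proportion, then the shift along the tool's x, y, z in cm, then the turn, a rotation vector about the tool's x, y, z in rad. A call has 1 to 12 rows; each row shifts and turns the commanded pose from where the row before left it, along the tool's axes as they then stand; what a row does not reach is not made up. A row lasts 1/12 s, in which the tool goes at most 41.7 mm and 7.16 degrees, less where a joint would pass 70% of its speed; a pose out of reach is approached as far as the arm can. A call with a gripper value outside its range is refused whole. The fingers move at their own pace and stop on an object; FORCE is the grip in N (left out, the last holds). Time passes only in rows, so rows that do not move let the fingers close. It gives the time, the measured TCP pose, the force and the opening at its end, in the units of the state.
- r.sense(): the state, without advancing time (a new reading comes with each control period).
- r.camera(name): name is "scene" or "top" or "wrist"; returns a dict with "pixels" (480x640x3 uint8, blue, green, red), "camera_matrix" (3x3 intrinsics, pixels), "R" (3x3) and "t" (3): a world point X has camera coordinates R X + t. Camera axes: x right, y down, z forward; pixel columns grow to the right and rows downward; lengths in m; the calibration is good to about 2 mm. A picture is of the moment at which its call begins. There is no depth.
- r.finish_job(): hands the job in, once; it reports no verdict.
The state is a dict: "time_s": time; "joints": joint angles; "joint_vel": joint speeds; "joint_torque": joint torques, N m; "ee_pos": TCP position; "tcp_rot": TCP orientation; "contact_force": force on the tool from outside, world axes, zero at the start; "moment": the same for the moment, N m; "grip_width": opening from 0.0 (shut) to 1.0 (fully open).
Only numpy, scipy, OpenCV 4.12 (cv2) and the standard library are available. Lean on these libraries where they do the work, as an engineer would, in place of code of your own. Each camera call takes 0.05 s, during which the arm holds its last target.

TASK

Some of the paint jars on the bench may have slack caps, which only a tug shows: screw those tight before they go on the shelf. Stand every jar upright on the low blue shelf, inside its rim, and stack all the gold-leaf cartons squarely, flat and long side along long side, in one column on the dark wooden base, in any order. Leave the canvas, the tape and the brush where they are.

Things in the scene. Friction and masses are not known exactly. Their poses are not given: they have to be found in the camera images.
- jar0: White paint jar 0, gold band, white ribbed screw cap, 0.4 to 0.6 kg; may be absent. Origin: centre of its underside, z up its axis. Body 60 mm in diameter up to 55 mm, then a shoulder to a 46 mm neck; cap 58 mm in diameter from 68 to 96 mm up. Cap tight or slack by up to 1.3 rad; it tightens clockwise seen from above (0.04 N m) to a dead stop; the standing jar holds by its weight.
- jar0_lid (a point): Point on jar 0's axis at the height where its cap's lower rim rests: 68 mm above the jar's origin when tight, a mere 1 mm more per rad of slack. It neither turns with the cap nor rises when the cap is tugged. A slack cap pulled up rises freely by 4.3 mm per rad of slack (up to 5.6 mm) before it lifts the jar, and drops back; a tight cap lifts the jar at once (within 1 mm).
- jar1: White paint jar 1, blue band, white ribbed screw cap, 0.4 to 0.6 kg; may be absent. Origin: centre of its underside, z up its axis. Body 60 mm in diameter up to 55 mm, then a shoulder to a 46 mm neck; cap 58 mm in diameter from 68 to 96 mm up. Cap tight or slack by up to 1.3 rad; it tightens clockwise seen from above (0.04 N m) to a dead stop; the standing jar holds by its weight.
- jar1_lid (a point): Point on jar 1's axis at the height where its cap's lower rim rests: 68 mm above the jar's origin when tight, a mere 1 mm more per rad of slack. It neither turns with the cap nor rises when the cap is tugged. A slack cap pulled up rises freely by 4.3 mm per rad of slack (up to 5.6 mm) before it lifts the jar, and drops back; a tight cap lifts the jar at once (within 1 mm).
- jar2: White paint jar 2, green band, white ribbed screw cap, 0.4 to 0.6 kg; may be absent. Origin: centre of its underside, z up its axis. Body 60 mm in diameter up to 55 mm, then a shoulder to a 46 mm neck; cap 58 mm in diameter from 68 to 96 mm up. Cap tight or slack by up to 1.3 rad; it tightens clockwise seen from above (0.04 N m) to a dead stop; the standing jar holds by its weight.
- jar2_lid (a point): Point on jar 2's axis at the height where its cap's lower rim rests: 68 mm above the jar's origin when tight, a mere 1 mm more per rad of slack. It neither turns with the cap nor rises when the cap is tugged. A slack cap pulled up rises freely by 4.3 mm per rad of slack (up to 5.6 mm) before it lifts the jar, and drops back; a tight cap lifts the jar at once (within 1 mm).
- jar3: White paint jar 3, brown band, white ribbed screw cap, 0.4 to 0.6 kg; may be absent. Origin: centre of its underside, z up its axis. Body 60 mm in diameter up to 55 mm, then a shoulder to a 46 mm neck; cap 58 mm in diameter from 68 to 96 mm up. Cap tight or slack by up to 1.3 rad; it tightens clockwise seen from above (0.04 N m) to a dead stop; the standing jar holds by its weight.
- jar3_lid (a point): Point on jar 3's axis at the height where its cap's lower rim rests: 68 mm above the jar's origin when tight, a mere 1 mm more per rad of slack. It neither turns with the cap nor rises when the cap is tugged. A slack cap pulled up rises freely by 4.3 mm per rad of slack (up to 5.6 mm) before it lifts the jar, and drops back; a tight cap lifts the jar at once (within 1 mm).
- carton0: Closed flat carton of gold leaf, white with a blue lid and a gold patch on top, 96 x 58 x 34 mm (x, y, z), 0.22 kg; may be absent. Origin: centre of its underside.
- carton1: Closed flat carton of gold leaf, white with a blue lid and a gold patch on top, 96 x 58 x 34 mm (x, y, z), 0.22 kg; may be absent. Origin: centre of its underside.
- carton2: Closed flat carton of gold leaf, white with a blue lid and a gold patch on top, 96 x 58 x 34 mm (x, y, z), 0.22 kg; may be absent. Origin: centre of its underside.
- base: Dark wooden stacking base fixed to the bench, 104 x 66 x 20 mm (x, y, z); its flat top is 20 mm up. Origin: centre of its underside.
- shelf: Low fixed storage shelf, blue with a light wood board, 250 x 250 mm. Origin: centre of its underside at bench level; the board's top is 30 mm up; a blue rim runs round it, its inner faces 121 mm from the centre, its top 42 mm up.
- canvas: Bystander: small painted canvas, 120 x 170 x 16 mm. Origin: centre of its underside.
- tape: Bystander: yellow roll of tape, 90 mm across, 24 mm high, lying flat. Origin: centre of its underside.
- brush: Bystander: paint brush lying on the bench. Origin: under its middle.

How it is judged:
By the outcome, as a careful person would: the job done as asked, in the order asked, and still so for the second after the job is handed in, with the robot touching nothing.
Of jar0, jar1, jar2, jar3 only 2 to 4 are there at a start; the rules pass over those that are not, and their reading is None.
Of carton0, carton1, carton2 only 2 to 3 are there at a start; the rules pass over those that are not, and their reading is None.
At some moment in a run one of jar0, jar1, jar2, jar3 may be knocked a few centimetres aside while the robot is not near it.
It also fails if it takes over 210 s, if anything falls off the work surface, if the arm or the gripper's body presses on something with over 40 N, if the wrist force passes 120 N, or if a joint passes its speed limit or range.

## Working session

There is one attempt and no reset: what is moved stays moved. The work goes in short steps, Python scripts to look and compute and a shell command to move; the robot and the scene stay as the last step left them, time stands still between calls to the robot, and variables do not carry over. Pictures are saved under pics/ and viewed, and the job is handed in when it is done.

```bash
mkdir -p pics; cat > h.py <<'E'
import numpy as np, cv2, json
from cell import r
def snap(n,fn):
    c=r.camera(n); cv2.imwrite('pics/'+fn+'.png',c['pixels'])
    np.savez('pics/'+fn+'.npz',K=c['camera_matrix'],R=c['R'],t=c['t']); return c
def ray(fn,u,v,z):
    d=np.load('pics/'+fn+'.npz');K,R,t=d['K'],d['R'],d['t']
    o=-R.T@t; q=R.T@np.linalg.solve(K,[u,v,1.]); return o+q*(z-o[2])/q[2]
def proj(fn,X):
    d=np.load('pics/'+fn+'.npz'); p=d['K']@(d['R']@np.array(X)+d['t']); return p[:2]/p[2]
E
python3 - <<'E'
from h import *
for n in ['scene','top','wrist']:
    c=snap(n,n+'0'); print(n,-c['R'].T@c['t'])
s=r.sense(); print(s)
E
```

```text
scene [1.04363611 0.32229114 0.93874001]
top [0.42968959 0.04004864 0.96542983]
wrist [ 0.25321487 -0.57492416  0.37401371]
{'time_s': 0.15, 'joints': array([ 1.21948857,  0.41780389, -0.01030094,  1.61402075,  0.00470599,
        1.11066433, -0.05297018]), 'joint_vel': array([ 0.00013672, -0.00179073, -0.00018256, -0.00246487,  0.00011461,
       -0.00143806,  0.00013281]), 'joint_torque': array([ 2.08555328e-03, -8.64742827e+01,  6.79656398e-01, -4.35058343e+01,
        1.91379647e-02,  5.77775500e-03, -8.66642011e-07]), 'ee_pos': array([ 0.19046884, -0.59502483,  0.24783092]), 'tcp_rot': array([-3.14072344e+00,  8.12584164e-05,  3.09845993e-01]), 'contact_force': array([ 0.54845451,  1.38117359, -0.00555766]), 'moment': array([ 0.0088606 ,  0.00773238, -0.04575249]), 'grip_width': 1.0019736564488035}
```

View pics/top0.png

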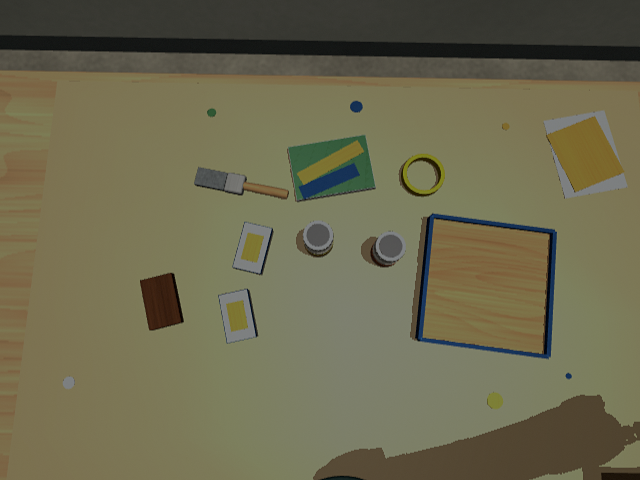

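View pics/scene0.png

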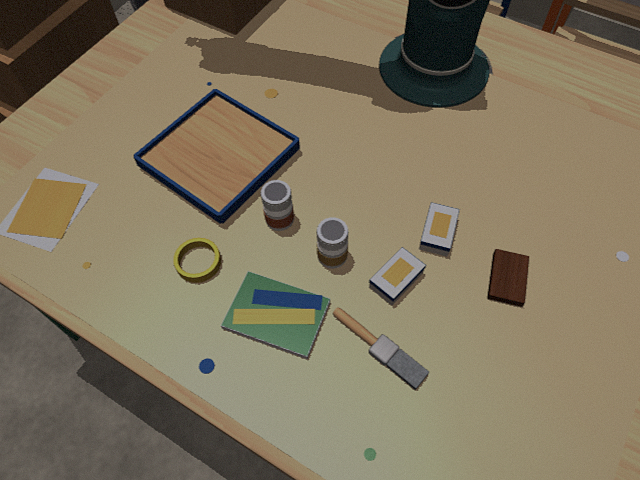

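View pics/wrist0.png

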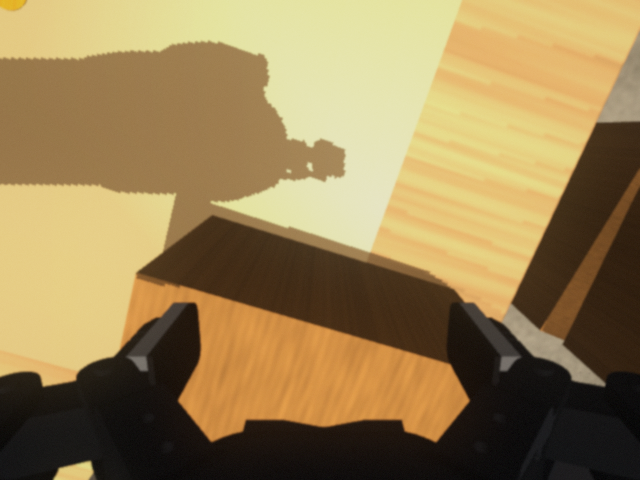

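Top view: jars at about (318,237) and (389,248), cartons at (253,248) and (238,316), base at (162,301), and the shelf centred near (487,286). Two jars and two cartons are present. I'll enlarge for corners.

```bash
python3 - <<'E'
import cv2,numpy as np
im=cv2.imread('pics/top0.png')
im=cv2.convertScaleAbs(im,alpha=1.5)
cv2.imwrite('pics/c1.png',cv2.resize(im[210:350,130:330],None,fx=4,fy=4,interpolation=cv2.INTER_CUBIC))
cv2.imwrite('pics/c2.png',cv2.resize(im[205:365,290:490],None,fx=4,fy=4,interpolation=cv2.INTER_CUBIC)[:600])
im=cv2.convertScaleAbs(cv2.imread('pics/scene0.png'),alpha=1.5)
cv2.imwrite('pics/c3.png',cv2.resize(im[170:310,240:440],None,fx=4,fy=4,interpolation=cv2.INTER_CUBIC)[:600])
E
```

```text
(no output)
```

View pics/c1.png

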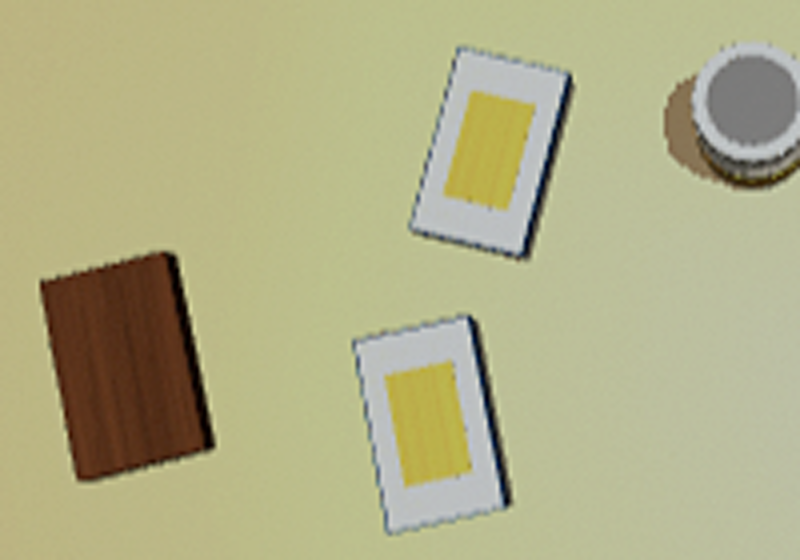

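View pics/c2.png

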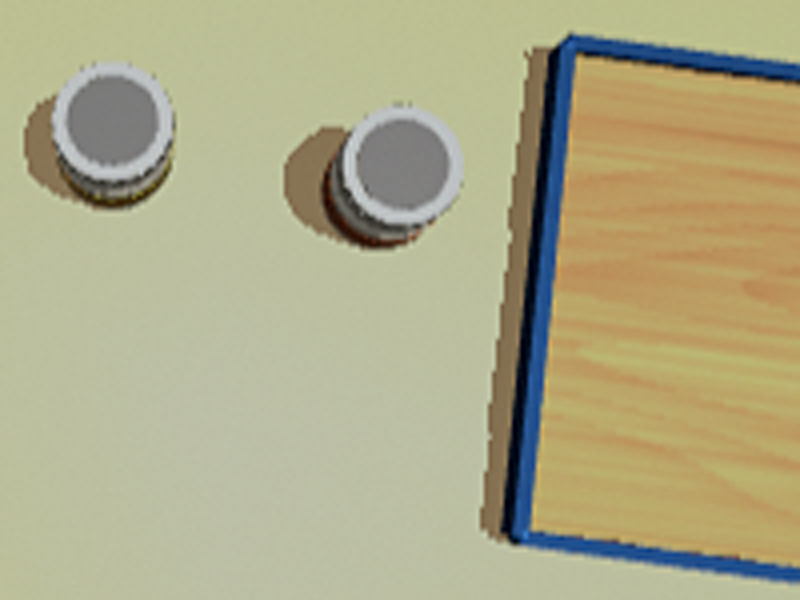

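View pics/c3.png

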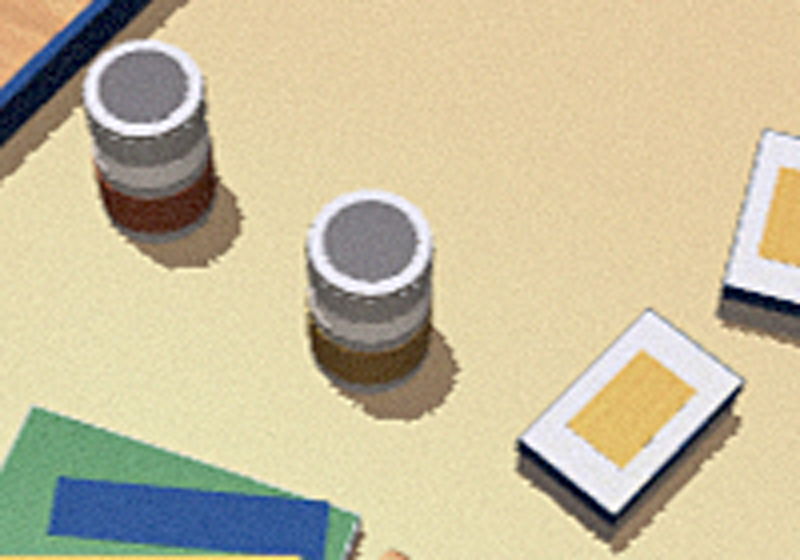

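Crops: the left jar has a gold band (jar0) with its cap at c2 (113,122). The right jar has a brown band (jar3) with its cap at (403,167). The carton and base corners are clear in c1.

```bash
python3 - <<'E'
from h import *
def f1(p):return (p[0]/4+130-.4,p[1]/4+210-.4)
def f2(p):return (p[0]/4+290-.4,p[1]/4+205-.4)
def quad(n,ps,z):
    P=np.array([ray('top0',*p,z) for p in ps]); c=P.mean(0)
    e=[P[(i+1)%4]-P[i] for i in range(4)]
    L=[np.linalg.norm(x) for x in e]
    print(n,c.round(4),np.round(L,4),[round(float(np.degrees(np.arctan2(x[1],x[0]))),1) for x in e])
    rr=np.hypot(*c[:2]); print('  r',rr)
quad('A',[f1(p) for p in [(459,46),(573,73),(526,258),(411,231)]],.034)
quad('B',[f1(p) for p in [(353,342),(470,316),(510,505),(388,533)]],.034)
quad('base',[f1(p) for p in [(40,283),(167,252),(207,450),(80,482)]],.02)
quad('shelf',[(432,215),(556,231),(549,356),(418,341)],.042)
for n,p in [('jar0',(113,122)),('jar3',(403,167))]: print(n,ray('top0',*f2(p),.096).round(4))
def f3(p):return (p[0]/4+240-.4,p[1]/4+170-.4)
for n,p in [('jar0',(370,242)),('jar3',(145,88))]: print('sc',n,ray('scene0',*f3(p),.096).round(4))
print('A from scene', ray('scene0',*f3((631,412)),.034))
E
```

```text
A [0.5739 0.1897 0.034 ] [0.0604 0.0973 0.0598 0.0976] [-102.5, 168.1, 77.8, -11.6]
  r 0.6044816486003628
B [0.4372 0.2145 0.034 ] [0.0594 0.0952 0.0609 0.0954] [-76.5, -165.5, 103.7, 13.6]
  r 0.48701489886198174
base [0.4633 0.3733 0.02  ] [0.0656 0.1027 0.0645 0.1029] [-75.1, -164.5, 105.1, 16.1]
  r 0.5949980619253993
shelf [ 0.5065 -0.2839  0.042 ] [0.2527 0.2491 0.2545 0.2541] [-96.6, 172.9, 84.5, -7.5]
  r 0.5806460683445509
jar0 [0.5901 0.0568 0.096 ]
jar3 [ 0.5708 -0.0812  0.096 ]
sc jar0 [0.5911 0.0564 0.096 ]
sc jar3 [ 0.5715 -0.0812  0.096 ]
A from scene [0.57581605 0.19047128 0.034     ]
```

```bash
cat > go.py <<'E'
import sys
from h import *
from scipy.spatial.transform import Rotation as Ro
s=r.sense()
Rt=Ro.from_euler('xyz',s['tcp_rot']).as_matrix(); p=np.array(s['ee_pos'])
print('t',round(s['time_s'],2),'p',p.round(4),'rpy',np.round(s['tcp_rot'],4),'F',np.round(s['contact_force'],2),'M',np.round(s['moment'],3),'w',round(s['grip_width'],3),'q',np.round(s['joints'],2))
if len(sys.argv)>1:
    a=[float(x) for x in sys.argv[1:]]
    d=np.array(a[:3])-p
    yaw=a[3] if len(a)>3 else s['tcp_rot'][2]
    T=Ro.from_euler('xyz',[np.pi,0,yaw]).as_matrix()
    print('shift cm, now-axes',(Rt.T@d*100).round(2),'turn',Ro.from_matrix(Rt.T@T).as_rotvec().round(3),'| shift after turn',(T.T@d*100).round(2))
E
python3 go.py 0.571 -0.081 0.20 1.43; python3 go.py 0.571 -0.081 0.20 0.31
```

```text
t 0.15 p [ 0.1905 -0.595   0.2478] rpy [-3.1407e+00  1.0000e-04  3.0980e-01] F [ 0.55  1.38 -0.01] M [ 0.009  0.008 -0.046] w 1.002 q [ 1.22  0.42 -0.01  1.61  0.    1.11 -0.05]
shift cm, now-axes [ 51.91 -37.35   4.81] turn [-1.00e-03 -0.00e+00 -1.12e+00] | shift after turn [56.23 30.46  4.78]
t 0.15 p [ 0.1905 -0.595   0.2478] rpy [-3.1407e+00  1.0000e-04  3.0980e-01] F [ 0.55  1.38 -0.01] M [ 0.009  0.008 -0.046] w 1.002 q [ 1.22  0.42 -0.01  1.61  0.    1.11 -0.05]
shift cm, now-axes [ 51.91 -37.35   4.81] turn [-0.001  0.    -0.   ] | shift after turn [ 51.92 -37.34   4.78]
```

```bash
python3 -m inch '[-1,2.9,-2.1,0,0,0,0,-1,2.9,-2.1,0,0,0,0,-1,2.9,-2.1,0,0,0,0,-1,2.9,-2.1,0,0,0,0,-1,2.9,-2.1,0,0,0,0,-1,2.9,-2.1,0,0,0,0,-1,2.9,-2.1,0,0,0,0,-1,2.9,-2.1,0,0,0,0,-1,2.9,-2.1,0,0,0,0,-1,2.9,-2.1,0,0,0,0,-1,2.9,-2.1,0,0,0,0,-1,2.9,-2.1,0,0,0,0]' 40; python3 go.py 0.571 -0.081 0.2
```

```text
time_s: 1.15
ee_pos: [0.4458, -0.2475, 0.2483]
tcp_rot: [3.142, 0.0, 0.31]
contact_force: [0.8, -0.4, 0.6]
grip_width: 0.997
t 1.15 p [ 0.4458 -0.2475  0.2483] rpy [3.1416e+00 1.0000e-04 3.0970e-01] F [ 0.84 -0.38  0.6 ] M [-0.031  0.006  0.017] w 0.997 q [ 0.66  0.22 -0.25  1.89  0.06  1.04 -0.87]
shift cm, now-axes [ 17.   -12.05   4.83] turn [0. 0. 0.] | shift after turn [ 17.   -12.05   4.83]
```

```bash
python3 -m inch '[-1,2.9,-2.1,0,0,0,0,-1,2.9,-2.1,0,0,0,0,-1,2.9,-2.1,0,0,0,0,-1,2.9,-2.1,0,0,0,0,-1,0,0,1,0,0,-0.12,-1,0,0,1,0,0,-0.12,-1,0,0,1,0,0,-0.12,-1,0,0,1,0,0,-0.12,-1,0,0,0.7,0,0,-0.12,-1,0,0,0,0,0,-0.12,-1,0,0,0,0,0,-0.12,-1,0,0,0,0,0,-0.12]'; python3 -m inch '[-1,0,0,0,0,0,-0.12,-1,0,0,0,0,0,0]';python3 go.py 0.571 -0.081 0.2; python3 -c "
from h import *
snap('top','top1')"
```

```text
time_s: 2.15
ee_pos: [0.5298, -0.1337, 0.201]
tcp_rot: [-3.141, -0.0, 1.276]
contact_force: [0.2, -0.7, 1.0]
grip_width: 1.0
time_s: 2.32
ee_pos: [0.5299, -0.1339, 0.2011]
tcp_rot: [-3.141, -0.0, 1.396]
contact_force: [0.5, -0.7, 0.2]
grip_width: 0.999
t 2.32 p [ 0.5299 -0.1339  0.2011] rpy [-3.1411e+00 -3.0000e-04  1.3959e+00] F [ 0.45 -0.66  0.16] M [ 0.022  0.05  -0.002] w 0.999 q [ 0.61  0.37 -0.51  1.84  0.22  0.98 -0.17]
shift cm, now-axes [5.92 3.13 0.11] turn [-0. -0.  0.] | shift after turn [5.92 3.13 0.11]
```

View pics/top1.png

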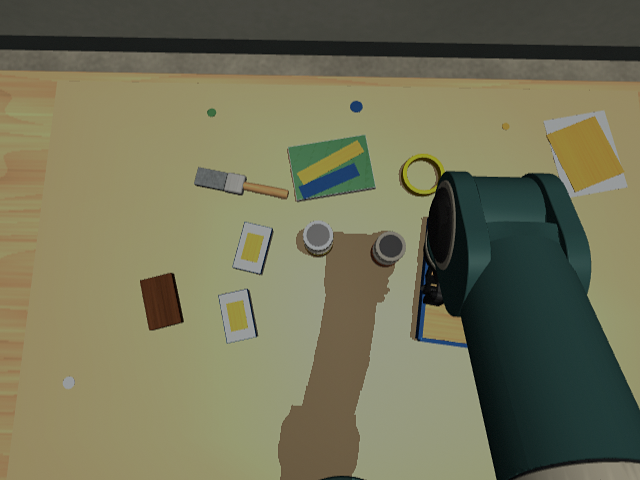

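Both jars are still at the same pixels. Next I move over jar3 and descend.

```bash
python3 -m inch '[-1,3,1.56,0,0,0,0,-1,2.92,1.56,0,0,0,0,-1,0,0,1.5,0,0,0,-1,0,0,2,0,0,0,-1,0,0,2,0,0,0,-1,0,0,2,0,0,0,-1,0,0,0,0,0,0]'; python3 go.py 0.571 -0.081 0.078; python3 -c "
from h import *
snap('wrist','w1');snap('scene','s1')"
```

```text
time_s: 2.95
ee_pos: [0.5695, -0.081, 0.1229]
tcp_rot: [-3.137, 0.0, 1.385]
contact_force: [-0.9, -0.1, -1.1]
grip_width: 1.0
t 2.95 p [ 0.5695 -0.081   0.1229] rpy [-3.1365e+00  1.0000e-04  1.3855e+00] F [-0.88 -0.12 -1.1 ] M [0.005 0.048 0.093] w 1.0 q [ 0.46  0.53 -0.48  1.83  0.31  0.87 -0.35]
shift cm, now-axes [0.03 0.17 4.49] turn [-0.005  0.    -0.   ] | shift after turn [0.03 0.15 4.49]
```

View pics/w1.png

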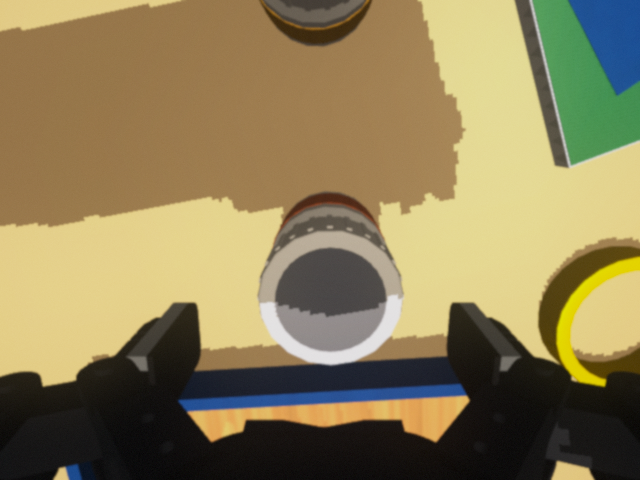

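View pics/s1.png

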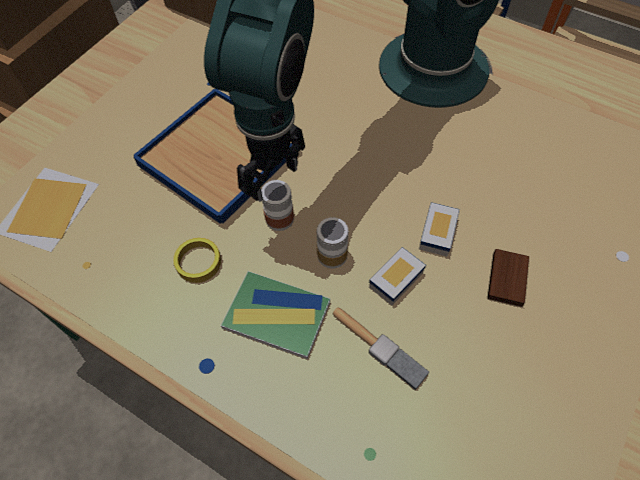

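```bash
python3 -c "
from h import *
p=r.sense()['ee_pos'];print(proj('w1',p),proj('w1',[.571,-.081,.096]),proj('w1',[.5905,.0565,.096]),proj('w1',[p[0],p[1],.096]))"; python3 go.py .571 -.081 .078
```

```text
[327.11893184 336.38682032] [326.12750632 299.79949891] [ 307.26267563 -112.76483996] [326.74153511 299.64990417]
t 3.05 p [ 0.5713 -0.081   0.1264] rpy [-3.1406e+00 -1.0000e-04  1.3872e+00] F [0.58 0.03 0.16] M [ 0.009 -0.032  0.01 ] w 1.001 q [ 0.46  0.52 -0.48  1.82  0.31  0.87 -0.35]
shift cm, now-axes [-0.01 -0.02  4.84] turn [-0.001 -0.     0.   ] | shift after turn [-0.01 -0.02  4.84]
```

Wrist view: the cap disc at (331,298) lies within 5 px of its predicted spot (326,300), midway between the fingers. I'll descend and grip the cap.

```bash
python3 -m inch '[-1,0,0,2,0,0,0,-1,0,0,1.8,0,0,0,-1,0,0,1,0,0,0,-1,0,0,0,0,0,0,1,0,0,0,0,0,0,1,0,0,0,0,0,0,1,0,0,0,0,0,0,1,0,0,0,0,0,0,1,0,0,0,0,0,0,1,0,0,0,0,0,0,1,0,0,0,0,0,0,1,0,0,0,0,0,0]' 30; python3 -m inch '[1,0,0,0,0,0,0,1,0,0,0,0,0,0,1,0,0,0,0,0,0,1,0,0,0,0,0,0]'; python3 go.py
```

```text
time_s: 4.05
ee_pos: [0.5721, -0.0812, 0.0793]
tcp_rot: [3.14, -0.0, 1.39]
contact_force: [1.8, 0.1, 7.6]
grip_width: 0.669
time_s: 4.38
ee_pos: [0.5722, -0.0812, 0.0793]
tcp_rot: [3.14, -0.0, 1.39]
contact_force: [1.0, -0.4, 7.6]
grip_width: 0.667
t 4.38 p [ 0.5722 -0.0812  0.0793] rpy [ 3.1397e+00 -1.0000e-04  1.3896e+00] F [ 0.97 -0.38  7.64] M [-0.019 -0.16  -0.002] w 0.667 q [ 0.44  0.59 -0.45  1.85  0.35  0.78 -0.38]
```

```bash
for i in 1 2 3 4 5 6; do python3 -m inch '[1,0,0,-0.1,0,0,0,1,0,0,0,0,0,0,1,0,0,0,0,0,0]' | grep -E 'pos|force|width'; done
```

```text
ee_pos: [0.5719, -0.0812, 0.0797]
contact_force: [3.7, 0.3, 2.1]
grip_width: 0.669
ee_pos: [0.5713, -0.0811, 0.0802]
contact_force: [1.6, -0.5, -0.7]
grip_width: 0.668
ee_pos: [0.5712, -0.0811, 0.0812]
contact_force: [2.0, -0.4, -0.1]
grip_width: 0.673
ee_pos: [0.5713, -0.0811, 0.0823]
contact_force: [1.2, -0.2, -0.6]
grip_width: 0.666
ee_pos: [0.5713, -0.0811, 0.0833]
contact_force: [0.9, 0.5, 0.7]
grip_width: 0.671
ee_pos: [0.5713, -0.0812, 0.0843]
contact_force: [1.6, -0.6, -0.5]
grip_width: 0.669
```

```bash
for i in 1 2 3 ; do python3 -m inch '[1,0,0,-0.1,0,0,0,1,0,0,0,0,0,0,1,0,0,0,0,0,0]' | grep -E 'pos|force|width'; done;python3 go.py
```

```text
ee_pos: [0.5713, -0.0811, 0.0853]
contact_force: [1.7, 0.4, -1.3]
grip_width: 0.669
ee_pos: [0.571, -0.0811, 0.086]
contact_force: [0.2, 1.1, -3.1]
grip_width: 0.669
ee_pos: [0.5713, -0.0811, 0.0873]
contact_force: [0.1, -0.8, -3.8]
grip_width: 0.667
t 6.63 p [ 0.5713 -0.0811  0.0873] rpy [-3.1414e+00 -1.0000e-04  1.3898e+00] F [ 0.11 -0.83 -3.83] M [ 0.042  0.008 -0.043] w 0.667 q [ 0.44  0.58 -0.46  1.84  0.34  0.8  -0.38]
```

Free rise was about 5.5 mm before the weight came on, so jar3 is slack by about 1.25 rad. I'll lower and tighten clockwise.

```bash
python3 -m inch '[1,0,0,0.3,0,0,0,1,0,0,0.3,0,0,0,1,0,0,0.15,0,0,0,1,0,0,0,0,0,0,1,0,0,0,0,0,0.12,1,0,0,0,0,0,0.12,1,0,0,0,0,0,0.12,1,0,0,0,0,0,0.12,1,0,0,0,0,0,0.12,1,0,0,0,0,0,0.12,1,0,0,0,0,0,0.12,1,0,0,0,0,0,0.12]' 40; python3 go.py;python3 -m inch '[1,0,0,0,0,0,0.08,1,0,0,0,0,0,0.05]'; python3 go.py; for i in 1 2 3 4; do python3 -m inch '[1,0,0,0,0,0,0.05,1,0,0,0,0,0,0]'>/dev/null; python3 go.py; done
```

```text
time_s: 7.63
ee_pos: [0.5714, -0.0811, 0.0798]
tcp_rot: [3.142, -0.0, 0.424]
contact_force: [0.1, 0.3, -1.0]
grip_width: 0.671
t 7.63 p [ 0.5714 -0.0811  0.0798] rpy [ 3.1415e+00 -1.0000e-04  4.2400e-01] F [ 0.08  0.33 -1.02] M [-0.067  0.048  0.057] w 0.671 q [ 0.26  0.56 -0.22  1.85  0.17  0.75 -1.2 ]
time_s: 7.8
ee_pos: [0.5714, -0.081, 0.0798]
tcp_rot: [3.141, -0.0, 0.295]
contact_force: [-0.0, -0.2, -1.2]
grip_width: 0.664
t 7.8 p [ 0.5714 -0.081   0.0798] rpy [ 3.1415e+00 -1.0000e-04  2.9520e-01] F [-0.01 -0.25 -1.22] M [-0.056  0.021  0.057] w 0.664 q [ 0.24  0.55 -0.19  1.85  0.15  0.75 -1.31]
t 7.97 p [ 0.5714 -0.081   0.0798] rpy [ 3.1415e+00 -1.0000e-04  2.4760e-01] F [ 0.43 -0.32 -0.39] M [-0.02  -0.098 -0.023] w 0.666 q [ 0.23  0.55 -0.18  1.85  0.14  0.75 -1.35]
t 8.13 p [ 0.5714 -0.081   0.0798] rpy [-3.1415 -0.      0.1992] F [0.   0.02 0.04] M [ 0.078 -0.055 -0.006] w 0.67 q [ 0.22  0.55 -0.17  1.85  0.13  0.75 -1.39]
t 8.3 p [ 0.5714 -0.0811  0.0798] rpy [-3.1415 -0.      0.1499] F [-0.46  0.61  0.31] M [ 0.038 -0.023 -0.04 ] w 0.667 q [ 0.21  0.55 -0.16  1.85  0.12  0.75 -1.43]
t 8.47 p [ 0.5714 -0.0811  0.0798] rpy [-3.1416  0.      0.1003] F [-0.22 -0.01  0.01] M [ 0.009 -0.054 -0.027] w 0.662 q [ 0.2   0.55 -0.15  1.85  0.11  0.75 -1.48]
```

```bash
for i in 1 2 3 4 5; do python3 -m inch '[1,0,0,0,0,0,0.04,1,0,0,0,0,0,0.02]'>/dev/null; python3 go.py|cut -c1-140; done
```

```text
t 8.63 p [ 0.5713 -0.0811  0.0797] rpy [-3.1415e+00  1.0000e-04  4.1100e-02] F [-0.64  0.47 -1.42] M [ 0.017 -0.062  0.052] w 0.67 q [ 0.19 
t 8.8 p [ 0.5713 -0.0812  0.0797] rpy [-3.1416e+00  1.0000e-04 -2.0000e-02] F [-0.4   0.1  -1.05] M [-0.025  0.044  0.06 ] w 0.666 q [ 0.18 
t 8.97 p [ 0.5713 -0.0812  0.0798] rpy [ 3.1416e+00  1.0000e-04 -8.0500e-02] F [-0.21 -0.06  0.68] M [-0.055 -0.023  0.041] w 0.67 q [ 0.17 
t 9.13 p [ 0.5713 -0.0811  0.0797] rpy [-3.1416e+00  2.0000e-04 -1.4080e-01] F [-0.24  0.12 -0.5 ] M [-0.027  0.034  0.034] w 0.667 q [ 0.16
t 9.3 p [ 0.5713 -0.0811  0.0797] rpy [ 3.1416e+00  1.0000e-04 -2.0100e-01] F [ 0.22 -0.05 -1.33] M [-0.028 -0.01   0.082] w 0.665 q [ 0.14
```

```bash
for i in 1 2 3 4; do python3 -m inch '[1,0,0,-0.1,0,0,0,1,0,0,0,0,0,0,1,0,0,0,0,0,0]' >/dev/null; python3 go.py|cut -c1-140; done; python3 -c "
from h import *
c=snap('scene','s2');cv2.imwrite('pics/s2c.png',cv2.resize(cv2.convertScaleAbs(c['pixels'][100:240,200:400],alpha=1.5),None,fx=4,fy=4))"
```

```text
t 9.55 p [ 0.5712 -0.0811  0.0806] rpy [-3.1416e+00  5.0000e-04 -1.9890e-01] F [ 0.81  0.52 -4.14] M [ 0.035 -0.    -0.015] w 0.668 q [ 0.14
t 9.8 p [ 0.5713 -0.0812  0.0818] rpy [-3.1415e+00  1.0000e-04 -1.9990e-01] F [ 0.56  0.25 -3.67] M [ 0.007 -0.031  0.028] w 0.669 q [ 0.14 
t 10.05 p [ 0.5714 -0.0812  0.0828] rpy [-3.1416  0.     -0.2002] F [-0.17 -0.02 -4.53] M [ 0.004  0.026 -0.022] w 0.669 q [ 0.14  0.54 -0.0
t 10.3 p [ 0.5714 -0.0811  0.0838] rpy [-3.1415 -0.     -0.2002] F [-0.8  -0.28 -4.13] M [-0.014 -0.08   0.003] w 0.667 q [ 0.14  0.54 -0.07
```

View pics/s2c.png

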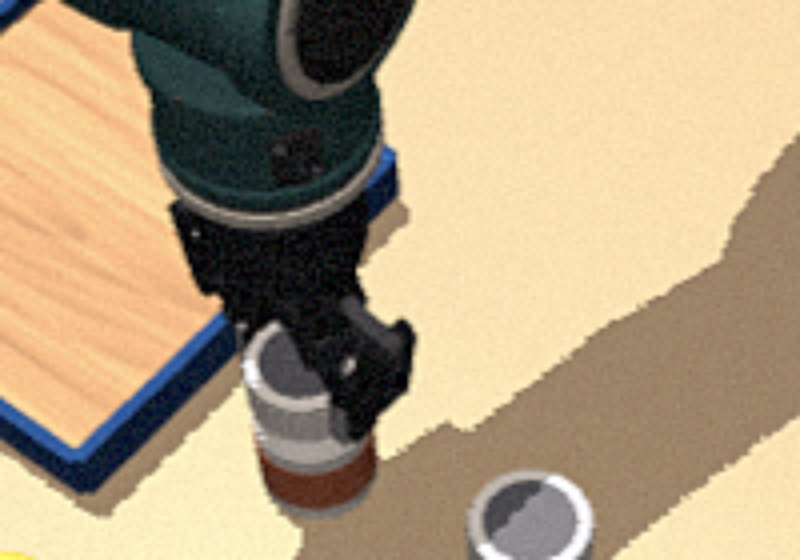

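jar3 is now tight: the weight came on within 1 mm. I'll carry it to the shelf at about (0.50, -0.335).

```bash
python3 -m inch '[1,0,0,-1,0,0,0,1,0,0,-2.5,0,0,0,1,0,0,-2.5,0,0,0,1,0,0,-2,0,0,0,1,0,0,0,0,0,0]' 60; python3 go.py 0.50 -0.335 0.15
```

```text
time_s: 10.77
ee_pos: [0.5732, -0.0814, 0.1685]
tcp_rot: [-3.141, -0.006, -0.2]
contact_force: [0.7, -0.3, -1.8]
grip_width: 0.662
t 10.77 p [ 0.5732 -0.0814  0.1685] rpy [-3.141  -0.006  -0.2003] F [ 0.74 -0.29 -1.77] M [ 0.03  -0.081 -0.024] w 0.662 q [ 0.15  0.42 -0.08  1.81  0.04  0.91 -1.72]
shift cm, now-axes [-2.14 26.32  1.82] turn [-0.001 -0.006  0.   ] | shift after turn [-2.13 26.31  1.85]
```

```bash
python3 -m inch '[1,-0.1,1.5,0,0,0,0,1,-0.2,2.5,0,0,0,0,1,-0.25,3,0,0,0,0,1,-0.25,3,0,0,0,0,1,-0.25,3,0,0,0,0,1,-0.25,3,0,0,0,0,1,-0.25,3,0,0,0,0,1,-0.2,3,0,0,0,0,1,-0.2,2.5,0,0,0,0,1,-0.15,1.8,0,0,0,0,1,0,0,0,0,0,0,1,0,0,0,0,0,0]'; python3 go.py 0.50 -0.335 0.112
```

```text
time_s: 11.77
ee_pos: [0.4977, -0.3356, 0.1635]
tcp_rot: [-3.142, 0.001, -0.202]
contact_force: [-1.0, -0.9, -4.2]
grip_width: 0.663
t 11.77 p [ 0.4977 -0.3356  0.1635] rpy [-3.1416e+00  7.0000e-04 -2.0220e-01] F [-0.97 -0.87 -4.16] M [-0.374  0.084  0.055] w 0.663 q [ 0.54  0.46 -0.    1.75  0.    0.92 -1.23]
shift cm, now-axes [ 0.21 -0.1   5.15] turn [-0.     0.001 -0.   ] | shift after turn [ 0.21 -0.1   5.15]
```

```bash
python3 -m inch '[1,0,0,2,0,0,0,1,0,0,2,0,0,0,1,0,0,0.7,0,0,0,1,0,0,0.2,0,0,0,1,0,0,0,0,0,0,1,0,0,0,0,0,0]'; python3 go.py;for i in 1 2 3; do python3 -m inch '[1,0,0,0.1,0,0,0,1,0,0,0,0,0,0,1,0,0,0,0,0,0]' >/dev/null; python3 go.py|cut -c1-140; done
```

```text
time_s: 12.27
ee_pos: [0.499, -0.3347, 0.1157]
tcp_rot: [3.141, -0.001, -0.2]
contact_force: [-0.8, 0.5, -4.3]
grip_width: 0.667
t 12.27 p [ 0.499  -0.3347  0.1157] rpy [ 3.1414e+00 -8.0000e-04 -1.9980e-01] F [-0.76  0.54 -4.27] M [ 0.063 -0.047 -0.037] w 0.667 q [ 0.54  0.53 -0.    1.78  0.    0.83 -1.23]
t 12.52 p [ 0.4987 -0.3348  0.1143] rpy [ 3.1414e+00 -6.0000e-04 -2.0010e-01] F [ 0.65 -0.73 -4.84] M [ 0.047 -0.013  0.018] w 0.665 q [ 0.5
t 12.77 p [ 0.4984 -0.3347  0.1128] rpy [-3.1415e+00  1.0000e-04 -2.0020e-01] F [-0.38 -0.35 -4.15] M [ 0.021 -0.018 -0.014] w 0.665 q [ 0.5
t 13.02 p [ 0.4984 -0.3347  0.1117] rpy [-3.1415e+00  2.0000e-04 -2.0020e-01] F [ 0.39 -0.9  -4.52] M [0.004 0.003 0.003] w 0.659 q [ 0.54
```

```bash
for i in 1 2 3; do python3 -m inch '[1,0,0,0.08,0,0,0,1,0,0,0,0,0,0,1,0,0,0,0,0,0]' >/dev/null; python3 go.py|cut -c1-140; done
```

```text
t 13.27 p [ 0.4984 -0.3347  0.1109] rpy [-3.1415e+00  2.0000e-04 -2.0020e-01] F [-0.35 -0.29 -4.82] M [0.046 0.025 0.043] w 0.664 q [ 0.54  
t 13.52 p [ 0.4986 -0.3347  0.1103] rpy [-3.1416e+00 -1.0000e-04 -2.0020e-01] F [-1.1   1.22 -1.88] M [ 0.096  0.072 -0.003] w 0.659 q [ 0.5
t 13.77 p [ 0.4985 -0.3347  0.1095] rpy [-3.1416e+00 -1.0000e-04 -2.0020e-01] F [-0.49  0.81 -0.77] M [0.235 0.148 0.045] w 0.666 q [ 0.54
```

The jar is seated, so I'll open and rise.

```bash
python3 -m inch '[-1,0,0,0,0,0,0,-1,0,0,0,0,0,0,-1,0,0,0,0,0,0,-1,0,0,0,0,0,0,-1,0,0,0,0,0,0,-1,0,0,0,0,0,0,-1,0,0,-1,0,0,0,-1,0,0,-2.5,0,0,0,-1,0,0,-2.5,0,0,0,-1,0,0,-2.5,0,0,0,-1,0,0,-1,0,0,0,-1,0,0,0,0,0,0]'; python3 -c "
from h import *
snap('top','top2');snap('scene','s3')"; python3 go.py .5905 .0567 .19
```

```text
time_s: 14.77
ee_pos: [0.4995, -0.3353, 0.2077]
tcp_rot: [3.14, -0.004, -0.2]
contact_force: [-0.0, -0.5, 0.0]
grip_width: 1.006
t 14.87 p [ 0.4984 -0.3347  0.2046] rpy [ 3.1414e+00 -4.0000e-04 -2.0030e-01] F [ 0.15  0.15 -0.45] M [ 0.001 -0.017  0.021] w 1.001 q [ 0.54  0.42 -0.    1.72  0.    1.   -1.23]
shift cm, now-axes [  1.24 -40.19   1.45] turn [ 0. -0. -0.] | shift after turn [  1.24 -40.19   1.46]
```

View pics/s3.png

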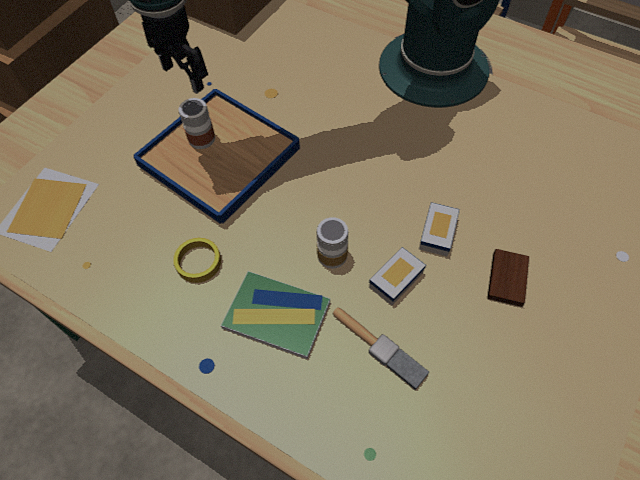

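View pics/top2.png

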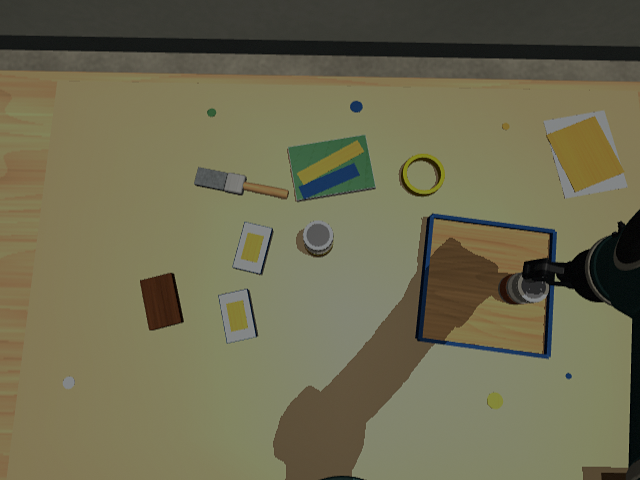

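jar3 stands on the shelf at top (525,290). jar0 has not moved (318,237). Going to jar0.

```bash
python3 -m inch '[-1,0.1,-2,0,0,0,0,-1,0.1,-3.5,0,0,0,0,-1,0.1,-3.5,0,0,0,0,-1,0.1,-3.5,0,0,0,0,-1,0.1,-3.5,0,0,0,0,-1,0.1,-3.5,0,0,0,0,-1,0.1,-3.5,0,0,0,0,-1,0.1,-3.5,0,0,0,0,-1,0.1,-3.5,0,0,0,0,-1,0.1,-3.5,0,0,0,0,-1,0.1,-3.5,0,0,0,0,-1,0.1,-3,0.5,0,0,0]'; python3 -m inch '[-1,0,0,0.4,0,0,-0.12,-1,0,0,0,0,0,-0.12,-1,0,0,0,0,0,-0.12,-1,0,0,0,0,0,-0.12,-1,0,0,0,0,0,-0.12,-1,0,0,0,0,0,-0.12,-1,0,0,0,0,0,-0.12,-1,0,0,0,0,0,-0.12,-1,0,0,0,0,0,-0.12,-1,0,0,0,0,0,-0.12,-1,0,0,0,0,0,-0.12,-1,0,0,0,0,0,-0.12]'; python3 -m inch '[-1,0,0,0,0,0,0,-1,0,0,0,0,0,0]'; python3 -c "
from h import *
snap('wrist','w2')
print(proj('w2',[.5905,.0567,.096]))"; python3 go.py .5905 .0567 .077
```

```text
time_s: 15.87
ee_pos: [0.5897, 0.0575, 0.1989]
tcp_rot: [-3.141, 0.001, -0.199]
contact_force: [0.9, -0.8, 0.1]
grip_width: 1.004
time_s: 16.87
ee_pos: [0.5892, 0.0549, 0.1942]
tcp_rot: [-3.14, 0.0, 1.246]
contact_force: [0.7, 0.2, 0.6]
grip_width: 0.998
time_s: 17.03
ee_pos: [0.5894, 0.0547, 0.1944]
tcp_rot: [-3.14, 0.0, 1.236]
contact_force: [-0.4, -0.2, 0.4]
grip_width: 1.0
[323.51784368 246.41585473]
t 17.08 p [0.5894 0.0548 0.1946] rpy [-3.1402e+00  2.0000e-04  1.2352e+00] F [ 0.37 -0.64 -0.67] M [-0.048 -0.012  0.02 ] w 0.999 q [ 0.19  0.45 -0.44  1.74  0.22  1.   -0.66]
shift cm, now-axes [ 0.22  0.05 11.76] turn [-0.001  0.    -0.   ] | shift after turn [ 0.22  0.04 11.76]
```

View pics/w2.png

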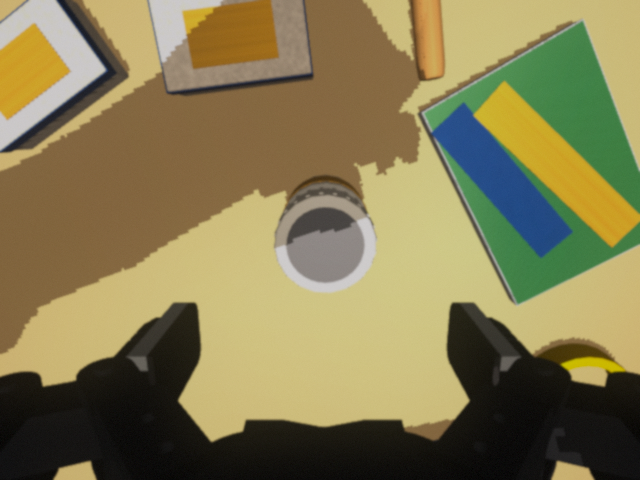

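The cap centre at (325,244) matches the prediction (323,246). I'll descend, grip and tug.

```bash
python3 -m inch '[-1,0.2,0,2.5,0,0,0,-1,0,0,3,0,0,0,-1,0,0,3,0,0,0,-1,0,0,2,0,0,0,-1,0,0,1,0,0,0,-1,0,0,0,0,0,0,1,0,0,0,0,0,0,1,0,0,0,0,0,0,1,0,0,0,0,0,0,1,0,0,0,0,0,0,1,0,0,0,0,0,0,1,0,0,0,0,0,0]' 30; python3 -m inch '[1,0,0,0,0,0,0,1,0,0,0,0,0,0,1,0,0,0,0,0,0,1,0,0,0,0,0,0,1,0,0,0,0,0,0,1,0,0,0,0,0,0]'; python3 go.py;for i in 1 2 3 4 5; do python3 -m inch '[1,0,0,-0.1,0,0,0,1,0,0,0,0,0,0,1,0,0,0,0,0,0]' >/dev/null; python3 go.py|cut -c1-140; done
```

```text
time_s: 18.08
ee_pos: [0.5911, 0.057, 0.0818]
tcp_rot: [3.14, -0.001, 1.239]
contact_force: [-2.2, 0.1, 8.0]
grip_width: 0.669
time_s: 18.58
ee_pos: [0.5911, 0.057, 0.0818]
tcp_rot: [3.14, -0.001, 1.239]
contact_force: [-2.4, 0.4, 7.4]
grip_width: 0.669
t 18.58 p [0.5911 0.057  0.0818] rpy [ 3.1399e+00 -8.0000e-04  1.2394e+00] F [-2.44  0.4   7.39] M [ 0.147  0.569 -0.045] w 0.669 q [ 0.15  0.6  -0.39  1.81  0.3   0.8  -0.73]
t 18.83 p [0.5909 0.0569 0.0821] rpy [ 3.1404e+00 -7.0000e-04  1.2396e+00] F [1.68 0.96 2.14] M [ 0.329 -0.319 -0.045] w 0.67 q [ 0.15  0.6 
t 19.08 p [0.5906 0.0568 0.0825] rpy [ 3.1413e+00 -2.0000e-04  1.2397e+00] F [ 2.77  1.41 -0.7 ] M [ 0.226 -0.622  0.   ] w 0.671 q [ 0.15  
t 19.33 p [0.5905 0.0568 0.0834] rpy [-3.1416e+00 -1.0000e-04  1.2398e+00] F [ 1.79  1.01 -0.84] M [ 0.208 -0.547 -0.003] w 0.673 q [ 0.15  
t 19.58 p [0.5902 0.0567 0.0842] rpy [-3.1411e+00  3.0000e-04  1.2397e+00] F [ 0.61 -0.06 -1.84] M [ 0.15  -0.248  0.015] w 0.67 q [ 0.15  0
t 19.83 p [0.5901 0.0567 0.0852] rpy [-3.1409e+00  4.0000e-04  1.2398e+00] F [ 0.21  0.05 -4.76] M [-0.038 -0.068  0.032] w 0.674 q [ 0.15
```

```bash
python3 -m inch '[1,0,0,-0.1,0,0,0,1,0,0,0,0,0,0,1,0,0,0,0,0,0]' >/dev/null; python3 go.py|cut -c1-140
python3 -m inch '[1,0,0,0.25,0,0,0,1,0,0,0.15,0,0,0,1,0,0,0,0,0,0]' 40; python3 go.py
for i in 1 2 3 4 5 6 7 8; do python3 -m inch '[1,0,0,0,0,0,0.06,1,0,0,0,0,0,0.06]'>/dev/null; python3 go.py|cut -c1-140; done
```

```text
t 20.08 p [0.5904 0.0568 0.0864] rpy [-3.1414e+00  1.0000e-04  1.2398e+00] F [-0.41 -0.07 -3.83] M [-0.039 -0.044  0.044] w 0.669 q [ 0.15  
time_s: 20.33
ee_pos: [0.5906, 0.0568, 0.0823]
tcp_rot: [3.141, -0.0, 1.24]
contact_force: [0.2, -1.1, 0.4]
grip_width: 0.669
t 20.33 p [0.5906 0.0568 0.0823] rpy [ 3.1414e+00 -2.0000e-04  1.2398e+00] F [ 0.22 -1.08  0.43] M [-0.093  0.021  0.01 ] w 0.669 q [ 0.15  0.6  -0.39  1.81  0.3   0.8  -0.72]
t 20.5 p [0.5906 0.0568 0.0825] rpy [ 3.1415e+00 -4.0000e-04  1.1173e+00] F [ 0.15 -0.29 -0.5 ] M [ 0.021 -0.033  0.058] w 0.67 q [ 0.13  0.
t 20.67 p [0.5906 0.0568 0.0825] rpy [ 3.1415e+00 -2.0000e-04  9.9680e-01] F [ 0.93 -0.54 -0.93] M [-0.035 -0.06   0.042] w 0.667 q [ 0.11  
t 20.83 p [0.5905 0.0568 0.0825] rpy [ 3.1415e+00 -2.0000e-04  8.7690e-01] F [-0.28  0.2  -0.88] M [-0.029  0.008  0.025] w 0.664 q [ 0.09  
t 21.0 p [0.5905 0.0569 0.0824] rpy [-3.1416e+00 -2.0000e-04  7.5700e-01] F [-0.16  0.49 -1.02] M [-0.023 -0.042  0.015] w 0.661 q [ 0.06  0
t 21.17 p [0.5905 0.0569 0.0825] rpy [-3.1416e+00 -2.0000e-04  6.3700e-01] F [-0.33 -0.02 -0.64] M [-0.019 -0.047 -0.035] w 0.665 q [ 0.04  
t 21.33 p [0.5905 0.0569 0.0825] rpy [-3.1416e+00 -2.0000e-04  5.1710e-01] F [ 0.07 -0.19 -0.87] M [ 0.006 -0.077  0.065] w 0.666 q [ 0.02  
t 21.5 p [0.5905 0.0569 0.0825] rpy [-3.1415e+00 -2.0000e-04  3.9700e-01] F [0.77 0.74 0.33] M [-0.034 -0.065  0.035] w 0.665 q [-0.    0.57
t 21.67 p [0.5905 0.057  0.0825] rpy [-3.1415e+00 -1.0000e-04  2.7710e-01] F [-0.32  0.63 -1.21] M [ 0.031 -0.03   0.043] w 0.667 q [-0.02
```

```bash
for i in 1 2 3 4; do python3 -m inch '[1,0,0,-0.05,0,0,0,1,0,0,0,0,0,0,1,0,0,0,0,0,0]' >/dev/null; python3 go.py|cut -c1-140; done
```

```text
t 21.92 p [0.5904 0.0569 0.0829] rpy [-3.1414  0.      0.2819] F [ 0.5   0.13 -2.59] M [ 0.064 -0.078 -0.019] w 0.665 q [-0.02  0.57 -0.16  
t 22.17 p [0.5903 0.0567 0.0833] rpy [-3.1414e+00  4.0000e-04  2.8030e-01] F [-0.13  0.05 -4.9 ] M [ 0.115 -0.001  0.017] w 0.67 q [-0.02  0
t 22.42 p [0.5904 0.0568 0.0839] rpy [-3.1415e+00  1.0000e-04  2.7990e-01] F [-1.01 -0.13 -4.59] M [-0.026 -0.027  0.023] w 0.666 q [-0.02  
t 22.67 p [0.5904 0.0568 0.0844] rpy [-3.1415  0.      0.2798] F [ 0.67  0.07 -4.49] M [ 0.027 -0.037 -0.047] w 0.665 q [-0.02  0.57 -0.16
```

jar0 is also tight now; the weight came on within 0.8 mm. I'll carry it to the shelf at (0.51, -0.225).

```bash
python3 -m inch '[1,0,0,-1,0,0,0,1,0,0,-2.5,0,0,0,1,0,0,-2.5,0,0,0,1,0,0,-2,0,0,0,1,0,0,-0.5,0,0,0,1,0,0,0,0,0,0,1,0,0,0,0,0,0]' 60; python3 go.py 0.51 -0.225 0.168
```

```text
time_s: 23.25
ee_pos: [0.5901, 0.0567, 0.1688]
tcp_rot: [-3.142, 0.001, 0.28]
contact_force: [-0.4, -0.1, -4.8]
grip_width: 0.666
t 23.25 p [0.5901 0.0567 0.1688] rpy [-3.1415e+00  5.0000e-04  2.7980e-01] F [-0.41 -0.06 -4.81] M [-0.006  0.019  0.006] w 0.666 q [-0.01  0.45 -0.18  1.76  0.1   0.93 -1.52]
shift cm, now-axes [-15.47  24.86   0.09] turn [-0.     0.001 -0.   ] | shift after turn [-15.48  24.86   0.08]
```

```bash
python3 -m inch '[1,-0.9,1.5,0,0,0,0,1,-1.6,2.5,0,0,0,0,1,-1.9,3,0,0,0,0,1,-1.9,3,0,0,0,0,1,-1.9,3,0,0,0,0,1,-1.9,3,0,0,0,0,1,-1.8,3,0,0,0,0,1,-1.5,2.4,0,0,0,0,1,-1.3,2.1,0,0,0,0,1,-0.8,1.3,0,0,0,0,1,0,0,0,0,0,0,1,0,0,0,0,0,0]'; python3 go.py 0.51 -0.225 0.1135
```

```text
time_s: 24.25
ee_pos: [0.509, -0.2248, 0.1679]
tcp_rot: [-3.14, 0.002, 0.278]
contact_force: [-0.5, -0.4, -4.1]
grip_width: 0.665
t 24.25 p [ 0.509  -0.2248  0.1679] rpy [-3.1402e+00  1.8000e-03  2.7810e-01] F [-0.45 -0.38 -4.09] M [-0.152 -0.085  0.004] w 0.665 q [ 0.43  0.39 -0.09  1.86  0.04  0.9  -0.97]
shift cm, now-axes [0.1  0.05 5.44] turn [-0.001  0.002 -0.   ] | shift after turn [0.09 0.04 5.44]
```

```bash
python3 -m inch '[1,0,0,2,0,0,0,1,0,0,2,0,0,0,1,0,0,0.9,0,0,0,1,0,0,0.3,0,0,0,1,0,0,0,0,0,0,1,0,0,0,0,0,0]'; for i in 1 2 3 4 5; do python3 -m inch '[1,0,0,0.08,0,0,0,1,0,0,0,0,0,0,1,0,0,0,0,0,0]' >/dev/null; python3 go.py|cut -c1-140; done
```

```text
time_s: 24.75
ee_pos: [0.5104, -0.2241, 0.1179]
tcp_rot: [3.142, -0.0, 0.28]
contact_force: [0.4, 0.6, -3.4]
grip_width: 0.659
t 25.0 p [ 0.5102 -0.2244  0.1171] rpy [ 3.1411e+00 -6.0000e-04  2.7980e-01] F [-0.84 -0.5  -4.15] M [ 0.045  0.021 -0.046] w 0.66 q [ 0.43 
t 25.25 p [ 0.51   -0.2244  0.1158] rpy [-3.1415 -0.      0.2797] F [-0.62 -0.06 -4.67] M [ 0.04  -0.058  0.05 ] w 0.663 q [ 0.43  0.46 -0.0
t 25.5 p [ 0.5099 -0.2244  0.1149] rpy [-3.1414e+00  2.0000e-04  2.7970e-01] F [ 0.38  0.13 -4.31] M [ 0.05  -0.007 -0.013] w 0.662 q [ 0.43
t 25.75 p [ 0.5099 -0.2243  0.1141] rpy [-3.1415e+00  2.0000e-04  2.7980e-01] F [ 0.02 -1.03 -3.96] M [ 0.002  0.001 -0.013] w 0.66 q [ 0.43
t 26.0 p [ 0.51   -0.2244  0.1134] rpy [-3.1415  0.      0.2799] F [ 0.71  0.46 -4.71] M [-0.009 -0.005 -0.033] w 0.658 q [ 0.43  0.47 -0.09
```

```bash
for i in 1 2 3; do python3 -m inch '[1,0,0,0.06,0,0,0,1,0,0,0,0,0,0,1,0,0,0,0,0,0]' >/dev/null; python3 go.py|cut -c1-140; done
```

```text
t 26.25 p [ 0.51   -0.2244  0.1128] rpy [-3.1416 -0.      0.2798] F [-0.71  0.09 -1.67] M [ 0.101  0.086 -0.007] w 0.658 q [ 0.43  0.47 -0.0
t 26.5 p [ 0.51   -0.2244  0.1122] rpy [-3.1416 -0.      0.2798] F [-0.66  0.5  -0.48] M [0.141 0.138 0.001] w 0.662 q [ 0.43  0.47 -0.09  1
t 26.75 p [ 0.5101 -0.2244  0.112 ] rpy [ 3.1414e+00 -3.0000e-04  2.7980e-01] F [-3.04  1.44  6.94] M [ 0.417  0.699 -0.023] w 0.661 q [ 0.4
```

```bash
python3 -m inch '[-1,0,0,0,0,0,0,-1,0,0,0,0,0,0,-1,0,0,0,0,0,0,-1,0,0,0,0,0,0,-1,0,0,0,0,0,0,-1,0,0,0,0,0,0,-1,0,0,-1,0,0,0,-1,0,0,-2.5,0,0,0,-1,0,0,-2.5,0,0,0,-1,0,0,-1,0,0,0,-1,0,0,0,0,0,0]';  python3 go.py 0.4372 0.2145 0.18 0.241
```

```text
time_s: 27.67
ee_pos: [0.5111, -0.2248, 0.1847]
tcp_rot: [3.139, -0.003, 0.28]
contact_force: [0.9, -0.7, 0.1]
grip_width: 1.004
t 27.67 p [ 0.5111 -0.2248  0.1847] rpy [ 3.139  -0.0034  0.2798] F [ 0.87 -0.67  0.14] M [-0.057  0.005 -0.023] w 1.004 q [ 0.43  0.37 -0.09  1.84  0.04  0.93 -0.97]
shift cm, now-axes [  5.03 -44.27   0.37] turn [ 0.003 -0.003  0.039] | shift after turn [  3.31 -44.43   0.47]
```

```bash
python3 -m inch '[-1,0.2,-2,0,0,0,0,-1,0.4,-3.6,0,0,0,0,-1,0.4,-3.6,0,0,0,0,-1,0.45,-4,0,0,0,0,-1,0.45,-4,0,0,0,0,-1,0.45,-4,0,0,0,0,-1,0.45,-4,0,0,0,0,-1,0.45,-4,0,0,0,0,-1,0.45,-4,0,0,0,0,-1,0.45,-4,0,0,0,0,-1,0.4,-3.6,0,0,0,0,-1,0.3,-3,0,0,0,0]'; python3 -m inch '[-1,0.1,-0.5,0,0,0,0.04,-1,0,0,0,0,0,0,-1,0,0,0,0,0,0]'
python3 -c "
from h import *
snap('wrist','w3');snap('top','top3');snap('scene','s4')
from scipy.spatial.transform import Rotation as Ro
for n,(x,y),a in [('B',(.4372,.2145),.241)]:
  R=Ro.from_euler('z',a).as_matrix()
  for sx,sy in [(1,1),(1,-1),(-1,-1),(-1,1)]:print(n,proj('w3',np.array([x,y,.034])+R@[sx*.048,sy*.029,0]).round())
"; python3 go.py 0.4372 0.2145 0.022 0.241
```

```text
time_s: 28.67
ee_pos: [0.4344, 0.2126, 0.1814]
tcp_rot: [-3.141, 0.0, 0.281]
contact_force: [0.9, -0.4, 0.3]
grip_width: 0.997
time_s: 28.92
ee_pos: [0.435, 0.2147, 0.1812]
tcp_rot: [3.141, 0.001, 0.241]
contact_force: [0.0, -1.1, -1.4]
grip_width: 1.003
B [280. 155.]
B [369. 155.]
B [365. 293.]
B [284. 293.]
t 29.07 p [0.4355 0.2138 0.1815] rpy [3.1412e+00 3.0000e-04 2.3890e-01] F [ 0.46  0.05 -0.64] M [0.04  0.013 0.002] w 0.998 q [-0.23  0.27 -0.34  2.01  0.11  0.88 -1.96]
shift cm, now-axes [ 0.19 -0.03 15.95] turn [ 0.     0.    -0.002] | shift after turn [ 0.19 -0.02 15.95]
```

View pics/w3.png

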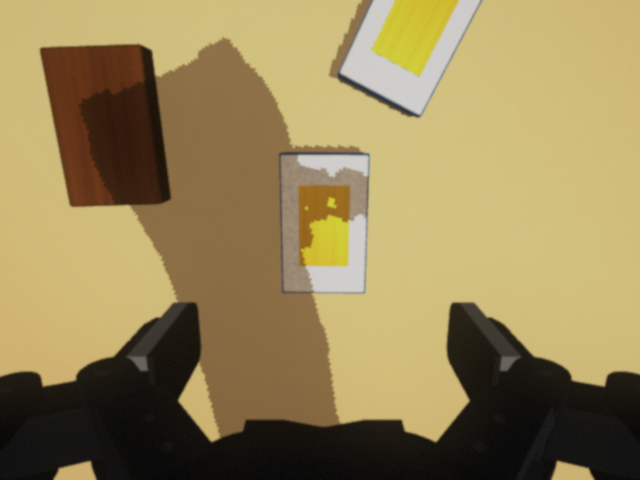

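View pics/s4.png

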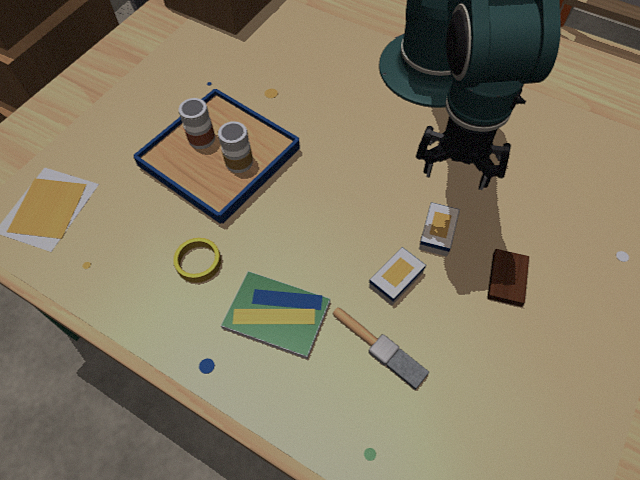

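Both jars stand in the shelf (196,120 and 235,146 in the scene view). Carton B's corners at (279,153) to (365,293) match the prediction. I'll descend and grip.

```bash
python3 -m inch '[-1,0.2,0,2.5,0,0,0,-1,0,0,3.5,0,0,0,-1,0,0,3.5,0,0,0,-1,0,0,3,0,0,0,-1,0,0,2,0,0,0,-1,0,0,1.2,0,0,0,-1,0,0,0.2,0,0,0,-1,0,0,0,0,0,0,1,0,0,0,0,0,0,1,0,0,0,0,0,0,1,0,0,0,0,0,0,1,0,0,0,0,0,0]' 40; python3 -m inch '[1,0,0,0,0,0,0,1,0,0,0,0,0,0,1,0,0,0,0,0,0,1,0,0,0,0,0,0,1,0,0,0,0,0,0,1,0,0,0,0,0,0]'; python3 go.py
```

```text
time_s: 30.07
ee_pos: [0.4379, 0.2158, 0.024]
tcp_rot: [-3.141, -0.002, 0.24]
contact_force: [-1.9, -1.3, 13.0]
grip_width: 0.672
time_s: 30.57
ee_pos: [0.4379, 0.2158, 0.024]
tcp_rot: [-3.141, -0.002, 0.24]
contact_force: [-1.9, -2.7, 12.5]
grip_width: 0.673
t 30.57 p [0.4379 0.2158 0.024 ] rpy [-3.1414e+00 -2.0000e-03  2.3960e-01] F [-1.94 -2.73 12.46] M [-0.246  0.44  -0.064] w 0.673 q [-0.31  0.54 -0.26  2.09  0.26  0.54 -2.08]
```

```bash
for i in 1 2 3 4; do python3 -m inch '[1,0,0,-0.1,0,0,0,1,0,0,0,0,0,0,1,0,0,0,0,0,0]' >/dev/null; python3 go.py|cut -c1-140; done; python3 -m inch '[1,0,0,-1,0,0,0,1,0,0,-2.5,0,0,0,1,0,0,-2.5,0,0,0,1,0,0,-1.5,0,0,0,1,0,0,0,0,0,0,1,0,0,0,0,0,0]'; python3 go.py .4633 .3733 0.1 0.269
```

```text
t 30.82 p [0.4373 0.2156 0.024 ] rpy [-3.1414e+00 -7.0000e-04  2.3980e-01] F [ 0.98 -0.38 -0.84] M [ 0.077 -0.143  0.024] w 0.67 q [-0.31  0
t 31.07 p [0.4371 0.2155 0.0246] rpy [-3.1415e+00  1.0000e-04  2.3980e-01] F [ 0.67  1.06 -1.68] M [-0.032 -0.016 -0.002] w 0.667 q [-0.31  
t 31.32 p [0.4371 0.2156 0.0256] rpy [-3.1415e+00  1.0000e-04  2.3980e-01] F [-1.24 -0.52 -3.02] M [ 0.034 -0.034 -0.003] w 0.673 q [-0.3   
t 31.57 p [0.4371 0.2156 0.0266] rpy [-3.1415 -0.      0.2398] F [ 0.14  0.39 -2.38] M [ 0.008 -0.033  0.002] w 0.671 q [-0.3   0.54 -0.26  
time_s: 32.07
ee_pos: [0.4375, 0.2156, 0.1025]
tcp_rot: [-3.141, -0.002, 0.24]
contact_force: [1.0, -0.0, -2.5]
grip_width: 0.671
t 32.07 p [0.4375 0.2156 0.1025] rpy [-3.1413e+00 -1.8000e-03  2.3960e-01] F [ 1.01 -0.03 -2.46] M [0.01  0.011 0.006] w 0.671 q [-0.26  0.4  -0.31  2.06  0.19  0.71 -2.02]
shift cm, now-axes [  6.25 -14.71   0.27] turn [-0.    -0.002 -0.029] | shift after turn [  6.68 -14.52   0.25]
```

```bash
python3 -m inch '[1,0.8,-1.9,0,0,0,0,1,1.1,-2.6,0,0,0,0,1,1.2,-2.8,0,0,0,0,1,1.2,-2.8,0,0,0,0,1,1.1,-2.6,0,0,0,0,1,0.8,-2,0,0,0,-0.029,1,0,0,0,0,0,0,1,0,0,0,0,0,0,1,0,0,0,0,0,0]'; python3 -c "
from h import *
snap('wrist','w4')
from scipy.spatial.transform import Rotation as Ro
R=Ro.from_euler('z',.269).as_matrix()
for sx,sy in [(1,1),(1,-1),(-1,-1),(-1,1)]:print(proj('w4',np.array([.4633,.3733,.02])+R@[sx*.052,sy*.033,0]).round())
"; python3 go.py .4633 .3733 0.05 0.269
```

```text
time_s: 32.82
ee_pos: [0.462, 0.3722, 0.1005]
tcp_rot: [3.141, 0.002, 0.268]
contact_force: [1.1, -1.0, -3.0]
grip_width: 0.669
[255. 156.]
[389. 156.]
[381. 346.]
[263. 346.]
t 32.87 p [0.4622 0.3719 0.1008] rpy [3.1406e+00 1.4000e-03 2.6780e-01] F [-0.08 -0.35 -1.94] M [ 0.008 -0.096 -0.037] w 0.669 q [-0.49  0.56 -0.32  1.8   0.23  0.82 -2.22]
shift cm, now-axes [ 0.15 -0.11  5.08] turn [ 0.001  0.001 -0.001] | shift after turn [ 0.14 -0.11  5.08]
```

View pics/w4.png

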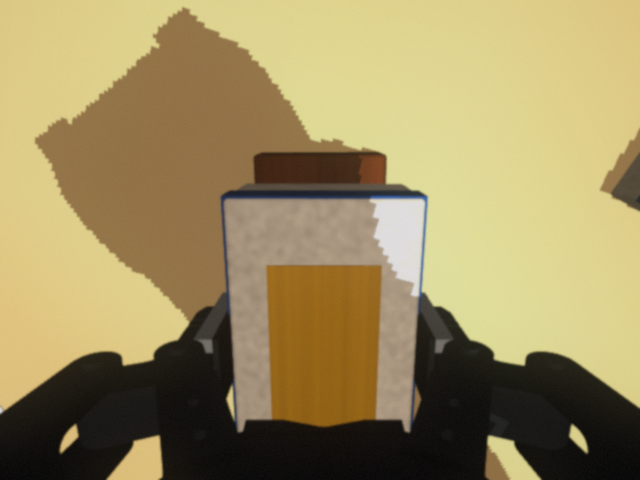

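The base's far edge, (254,156) to (386,156), matches the prediction. I'll lower.

```bash
python3 -m inch '[1,0.1,-0.1,2,0,0,0,1,0,0,2,0,0,0,1,0,0,0.8,0,0,0,1,0,0,0.3,0,0,0,1,0,0,0,0,0,0,1,0,0,0,0,0,0]'; python3 go.py  .4633 .3733 0.0442 0.269;for i in 1 2 3 4 5; do python3 -m inch '[1,0,0,0.08,0,0,0,1,0,0,0,0,0,0,1,0,0,0,0,0,0]' >/dev/null; python3 go.py|cut -c1-140; done
```

```text
time_s: 33.37
ee_pos: [0.4635, 0.3743, 0.0514]
tcp_rot: [-3.141, -0.001, 0.268]
contact_force: [-0.4, -0.1, -2.1]
grip_width: 0.671
t 33.37 p [0.4635 0.3743 0.0514] rpy [-3.1413e+00 -6.0000e-04  2.6830e-01] F [-0.41 -0.15 -2.14] M [ 0.01  -0.017  0.01 ] w 0.671 q [-0.51  0.63 -0.3   1.81  0.26  0.73 -2.24]
shift cm, now-axes [-0.05  0.09  0.72] turn [-0.    -0.001 -0.001] | shift after turn [-0.05  0.09  0.72]
t 33.62 p [0.4634 0.3744 0.0504] rpy [-3.1413e+00 -7.0000e-04  2.6870e-01] F [ 0.39 -0.13 -2.34] M [-0.025  0.026  0.026] w 0.673 q [-0.51  
t 33.87 p [0.4631 0.3743 0.049 ] rpy [-3.1415  0.      0.2689] F [-0.23  0.49 -2.46] M [-0.026  0.059 -0.01 ] w 0.668 q [-0.51  0.64 -0.3   
t 34.12 p [0.4631 0.3743 0.0481] rpy [-3.1416e+00  2.0000e-04  2.6880e-01] F [-1.08 -0.52 -1.63] M [-0.025 -0.042 -0.012] w 0.672 q [-0.51  
t 34.37 p [0.4631 0.3743 0.0473] rpy [-3.1416e+00  2.0000e-04  2.6890e-01] F [-0.04  0.2  -2.62] M [-0.015  0.036  0.044] w 0.672 q [-0.51  
t 34.62 p [0.4631 0.3743 0.0466] rpy [-3.1415e+00  1.0000e-04  2.6880e-01] F [ 0.14 -0.04 -2.27] M [ 0.014 -0.038  0.003] w 0.673 q [-0.51
```

```bash
for i in 1 2 3 4 ; do python3 -m inch '[1,0,0.02,0.08,0,0,0,1,0,0,0,0,0,0,1,0,0,0,0,0,0]' >/dev/null; python3 go.py|cut -c1-140; done
```

```text
t 34.87 p [0.4631 0.3741 0.0458] rpy [-3.1415e+00  1.0000e-04  2.6880e-01] F [-0.19 -0.57 -1.96] M [-0.049  0.031 -0.039] w 0.671 q [-0.51  
t 35.12 p [0.4632 0.3739 0.045 ] rpy [-3.1416e+00  1.0000e-04  2.6880e-01] F [-0.03 -0.22 -2.78] M [ 0.069 -0.024  0.016] w 0.671 q [-0.51  
t 35.37 p [0.4633 0.3738 0.0442] rpy [-3.1415  0.      0.2688] F [ 0.58 -0.72 -2.34] M [-0.015  0.013 -0.043] w 0.668 q [-0.51  0.64 -0.29  
t 35.62 p [0.4633 0.3737 0.044 ] rpy [-3.1414e+00 -3.0000e-04  2.6890e-01] F [-3.73 -3.15 10.69] M [-0.434  0.806  0.016] w 0.672 q [-0.51
```

Seated. I'll release, rise and look.

```bash
python3 -m inch '[1,0,0,-0.06,0,0,0,-1,0,0,0,0,0,0,-1,0,0,0,0,0,0,-1,0,0,0,0,0,0,-1,0,0,0,0,0,0,-1,0,0,0,0,0,0,-1,0,0,0,0,0,0,-1,0,0,-1,0,0,0,-1,0,0,-2.5,0,0,0,-1,0,0,-3,0,0,0,-1,0,0,-3,0,0,0,-1,0,0,-1,0,0,0]';  python3 go.py 0.574 0.190 0.14 -0.21;  python3 -c "
from h import *
snap('wrist','w5');snap('top','top4');snap('scene','s5')"
```

```text
time_s: 36.62
ee_pos: [0.4644, 0.3747, 0.1539]
tcp_rot: [-3.139, -0.005, 0.269]
contact_force: [-0.3, -0.4, -0.1]
grip_width: 0.996
t 36.62 p [0.4644 0.3747 0.1539] rpy [-3.1395 -0.0046  0.2689] F [-0.35 -0.42 -0.06] M [-0.03   0.025 -0.078] w 0.996 q [-0.47  0.49 -0.34  1.76  0.2   0.92 -2.2 ]
shift cm, now-axes [ 5.65 20.72  1.37] turn [-0.003 -0.004  0.479] | shift after turn [14.57 15.78  1.39]
```

View pics/w5.png

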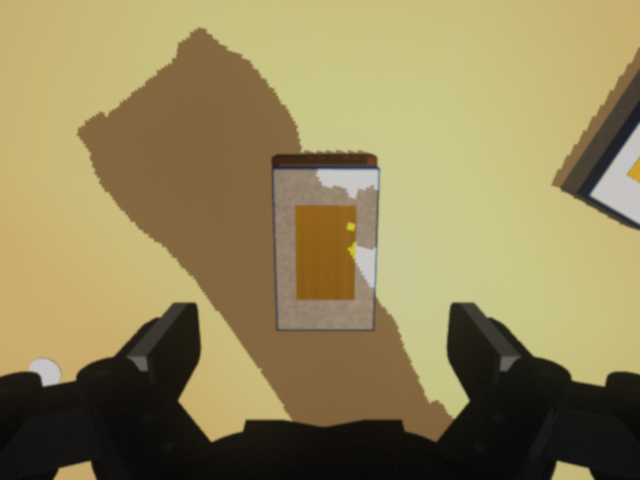

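View pics/top4.png

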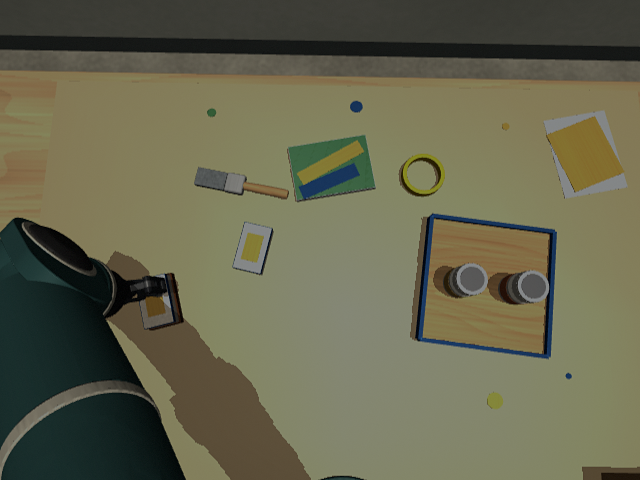

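Carton B lies squarely on the base. Both jars are in the shelf at (468,281) and (527,288), and carton A is unmoved at (253,248). Going to carton A.

```bash
python3 -m inch '[-1,0.5,1.8,0,0,0,0,-1,0.8,3,0,0,0,0,-1,0.95,3.4,0,0,0,0,-1,0.95,3.4,0,0,0,0,-1,0.95,3.4,0,0,0,0,-1,0.9,3.2,0,0,0,0,-1,0.6,2.5,0,0,0,0,-1,0,0,0.3,0,0,0.12,-1,0,0,0,0,0,0.12,-1,0,0,0,0,0,0.12,-1,0,0,0,0,0,0.12,-1,0,0,0,0,0,0]';  python3 -m inch '[-1,0,0,0,0,0,0]'; python3 -c "
from h import *
snap('wrist','w6')
from scipy.spatial.transform import Rotation as Ro
R=Ro.from_euler('z',-.21).as_matrix()
for sx,sy in [(1,1),(1,-1),(-1,-1),(-1,1)]:print(proj('w6',np.array([.574,.190,.034])+R@[sx*.048,sy*.029,0]).round())
"; python3 go.py .574 .190 .023 -.21
```

```text
time_s: 37.77
ee_pos: [0.5722, 0.1888, 0.1449]
tcp_rot: [3.14, 0.002, -0.217]
contact_force: [0.2, 0.3, 0.1]
grip_width: 1.003
time_s: 37.85
ee_pos: [0.5723, 0.189, 0.1451]
tcp_rot: [3.141, 0.001, -0.207]
contact_force: [-0.2, -1.1, 0.3]
grip_width: 1.0
[270. 160.]
[373. 160.]
[368. 316.]
[275. 316.]
t 37.9 p [0.5724 0.189  0.1453] rpy [ 3.1409e+00  1.0000e-03 -2.0640e-01] F [0.44 0.25 0.72] M [-0.014 -0.014 -0.012] w 0.997 q [-0.23  0.5  -0.19  1.75  0.11  0.9  -2.24]
shift cm, now-axes [ 0.15 -0.14 12.23] turn [0.001 0.001 0.004] | shift after turn [ 0.14 -0.13 12.23]
```

View pics/w6.png

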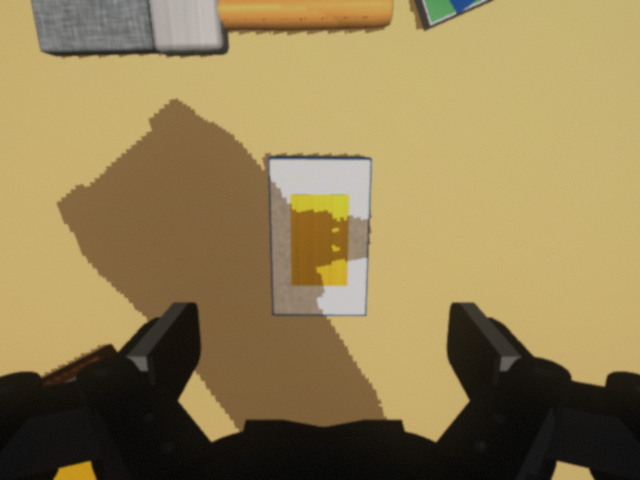

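Carton A's corners at (269,157) to (367,316) match within 3 px. I'll grip.

```bash
python3 -m inch '[-1,0.2,-0.15,2.5,0,0,0,-1,0,0,3,0,0,0,-1,0,0,3,0,0,0,-1,0,0,2.2,0,0,0,-1,0,0,1.2,0,0,0,-1,0,0,0.3,0,0,0,-1,0,0,0,0,0,0,1,0,0,0,0,0,0,1,0,0,0,0,0,0,1,0,0,0,0,0,0,1,0,0,0,0,0,0,1,0,0,0,0,0,0]' 40; python3 -m inch '[1,0,0,0,0,0,0,1,0,0,0,0,0,0,1,0,0,0,0,0,0,1,0,0,0,0,0,0,1,0,0,0,0,0,0]'; python3 go.py;  for i in 1 2 3 4; do python3 -m inch '[1,0,0,-0.1,0,0,0,1,0,0,0,0,0,0,1,0,0,0,0,0,0]' >/dev/null; python3 go.py|cut -c1-140; done; python3 -m inch '[1,0,0,-1,0,0,0,1,0,0,-2.5,0,0,0,1,0,0,-3,0,0,0,1,0,0,-3,0,0,0,1,0,0,-1.5,0,0,-0.12,1,0,0,0,0,0,-0.12,1,0,0,0,0,0,-0.12,1,0,0,0,0,0,-0.115,1,0,0,0,0,0,0,1,0,0,0,0,0,0]'; python3 go.py .4635 .3737 0.13 0.269
```

```text
time_s: 38.9
ee_pos: [0.5758, 0.1903, 0.0256]
tcp_rot: [-3.141, -0.002, -0.211]
contact_force: [-2.1, -0.5, 8.7]
grip_width: 0.672
time_s: 39.32
ee_pos: [0.5758, 0.1903, 0.0256]
tcp_rot: [-3.14, -0.002, -0.211]
contact_force: [-1.8, 0.1, 7.2]
grip_width: 0.672
t 39.32 p [0.5758 0.1903 0.0256] rpy [-3.1405e+00 -1.8000e-03 -2.1100e-01] F [-1.82  0.05  7.17] M [-0.202  0.359  0.027] w 0.672 q [-0.25  0.67 -0.16  1.79  0.15  0.68 -2.28]
t 39.57 p [0.5753 0.1901 0.0256] rpy [-3.1412e+00 -6.0000e-04 -2.1110e-01] F [-2.93 -1.56  6.73] M [-0.109  0.422  0.032] w 0.674 q [-0.25  
t 39.82 p [0.575  0.19   0.0259] rpy [ 3.1416e+00  2.0000e-04 -2.1120e-01] F [ 0.08 -0.02 -2.7 ] M [-0.024 -0.003  0.017] w 0.668 q [-0.25  
t 40.07 p [0.575 0.19  0.027] rpy [-3.1416e+00  1.0000e-04 -2.1120e-01] F [-0.47  0.28 -1.78] M [ 0.012  0.028 -0.05 ] w 0.673 q [-0.25  0.6
t 40.32 p [0.5751 0.19   0.0281] rpy [-3.1415 -0.     -0.2112] F [-0.07  0.39 -2.88] M [-0.055 -0.057  0.069] w 0.669 q [-0.25  0.67 -0.16  
time_s: 41.15
ee_pos: [0.5751, 0.1898, 0.1385]
tcp_rot: [-3.141, -0.0, 0.26]
contact_force: [0.7, -0.8, -1.8]
grip_width: 0.671
t 41.15 p [0.5751 0.1898 0.1385] rpy [-3.1414e+00 -2.0000e-04  2.5990e-01] F [ 0.67 -0.76 -1.75] M [ 0.012 -0.041 -0.008] w 0.671 q [-0.15  0.52 -0.29  1.75  0.18  0.9  -1.83]
shift cm, now-axes [ -6.06 -20.64   0.85] turn [-0.    -0.    -0.009] | shift after turn [ -5.87 -20.69   0.85]
```

```bash
python3 -m inch '[1,-0.5,-1.8,0,0,0,-0.01,1,-0.8,-2.7,0,0,0,0,1,-0.9,-3,0,0,0,0,1,-0.9,-3,0,0,0,0,1,-0.9,-3,0,0,0,0,1,-0.9,-3,0,0,0,0,1,-0.7,-2.5,0,0,0,0,1,-0.4,-1.6,0,0,0,0,1,0,0,0,0,0,0,1,0,0,0,0,0,0,1,0,0,0,0,0,0]'; python3 go.py .4636 .3738 0.085 0.269
```

```text
time_s: 42.07
ee_pos: [0.462, 0.3717, 0.138]
tcp_rot: [3.141, -0.0, 0.271]
contact_force: [-0.0, -0.7, -1.9]
grip_width: 0.677
t 42.07 p [0.462  0.3717 0.138 ] rpy [ 3.1411e+00 -1.0000e-04  2.7130e-01] F [-0.02 -0.65 -1.9 ] M [-0.065  0.022 -0.03 ] w 0.677 q [-0.47  0.51 -0.34  1.78  0.21  0.89 -2.2 ]
shift cm, now-axes [ 0.21 -0.16  5.3 ] turn [ 0.    -0.     0.002] | shift after turn [ 0.21 -0.16  5.3 ]
```

```bash
python3 -m inch '[1,0.2,-0.15,2,0,0,0,1,0,0,2,0,0,0,1,0,0,0.9,0,0,0,1,0,0,0.2,0,0,0,1,0,0,0,0,0,0,1,0,0,0,0,0,0,1,0,0,0,0,0,0,1,0,0,0,0,0,0]'; python3 go.py  .4636 .3738 0.0797 0.269
```

```text
time_s: 42.73
ee_pos: [0.4637, 0.3744, 0.0879]
tcp_rot: [-3.141, -0.001, 0.274]
contact_force: [0.3, -0.1, -2.5]
grip_width: 0.667
t 42.73 p [0.4637 0.3744 0.0879] rpy [-3.1411e+00 -1.2000e-03  2.7350e-01] F [ 0.32 -0.09 -2.51] M [ 0.007 -0.04   0.014] w 0.667 q [-0.49  0.58 -0.32  1.8   0.24  0.8  -2.22]
shift cm, now-axes [-0.02  0.06  0.82] turn [-0.001 -0.001  0.005] | shift after turn [-0.02  0.06  0.82]
```

```bash
python3 -m inch '[1,0,0.04,0.2,0,0,0.004,1,0,0,0.2,0,0,0,1,0,0,0.1,0,0,0,1,0,0,0,0,0,0,1,0,0,0,0,0,0]'>/dev/null; python3 go.py .4636 .3738 0.0797 0.269;for i in 1 2 3 4; do python3 -m inch '[1,0,0,0.07,0,0,0,1,0,0,0,0,0,0,1,0,0,0,0,0,0]' >/dev/null; python3 go.py|cut -c1-140; done
```

```text
t 43.15 p [0.4633 0.3738 0.0819] rpy [-3.1416e+00  2.0000e-04  2.6990e-01] F [ 0.36 -0.46 -1.35] M [0.018 0.001 0.002] w 0.67 q [-0.49  0.59 -0.31  1.8   0.24  0.79 -2.23]
shift cm, now-axes [0.03 0.01 0.22] turn [-0.     0.     0.001] | shift after turn [0.03 0.01 0.22]
t 43.4 p [0.4634 0.3738 0.0813] rpy [-3.1415e+00  1.0000e-04  2.6980e-01] F [-0.22  0.25 -2.41] M [-0.003  0.037  0.008] w 0.673 q [-0.49  0
t 43.65 p [0.4633 0.3738 0.0806] rpy [-3.1415e+00  1.0000e-04  2.6980e-01] F [ 0.04 -1.05 -1.72] M [-0.01  -0.033 -0.023] w 0.672 q [-0.49  
t 43.9 p [0.4634 0.3738 0.0799] rpy [-3.1415e+00  1.0000e-04  2.6980e-01] F [ 0.05  0.59 -1.94] M [-0.073 -0.007  0.013] w 0.668 q [-0.49  0
t 44.15 p [0.4634 0.3739 0.0796] rpy [-3.1416e+00 -2.0000e-04  2.6970e-01] F [-3.34 -2.75  6.19] M [-0.37   0.52   0.028] w 0.673 q [-0.49
```

Seated on the stack. I'll release, rise and retreat.

```bash
python3 -m inch '[1,0,0,-0.05,0,0,0,-1,0,0,0,0,0,0,-1,0,0,0,0,0,0,-1,0,0,0,0,0,0,-1,0,0,0,0,0,0,-1,0,0,0,0,0,0,-1,0,0,0,0,0,0,-1,0,0,-1,0,0,0,-1,0,0,-2.5,0,0,0,-1,0,0,-3,0,0,0,-1,0,0,-3,0,0,0,-1,0,0,-2,0,0,0]'; python3 -c "
from h import *
snap('wrist','w7')"; python3 -m inch '[-1,-0.3,2,-0.5,0,0,0,-1,-0.4,3,0,0,0,0,-1,-0.4,3,0,0,0,0,-1,-0.4,3,0,0,0,0,-1,-0.4,3,0,0,0,0,-1,-0.4,3,0,0,0,0,-1,0,2,0,0,0,0,-1,0,0,0,0,0,0]'; python3 -c "
from h import *
c=snap('top','top5');d=snap('scene','s6')
cv2.imwrite('pics/f1.png',cv2.resize(c['pixels'][205:365,400:600],None,fx=4,fy=3.75))
cv2.imwrite('pics/f2.png',cv2.resize(cv2.convertScaleAbs(c['pixels'][240:360,100:260],alpha=1.5),None,fx=4,fy=4))"
```

```text
time_s: 45.15
ee_pos: [0.4637, 0.3744, 0.1983]
tcp_rot: [-3.14, -0.002, 0.27]
contact_force: [0.1, -0.5, -0.1]
grip_width: 1.0
time_s: 45.87
ee_pos: [0.493, 0.1801, 0.2002]
tcp_rot: [3.14, -0.0, 0.265]
contact_force: [-0.5, -0.0, 0.1]
grip_width: 1.002
```

View pics/w7.png

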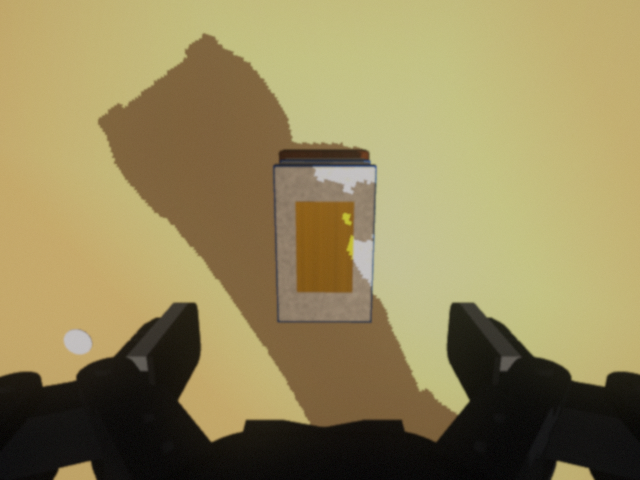

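View pics/top5.png

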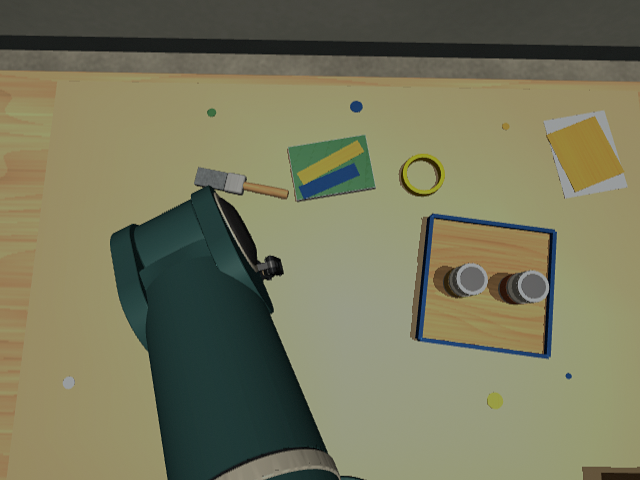

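View pics/s6.png

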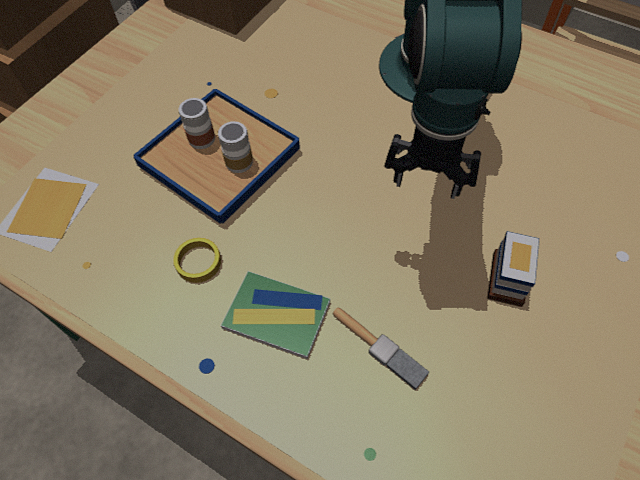

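View pics/f2.png

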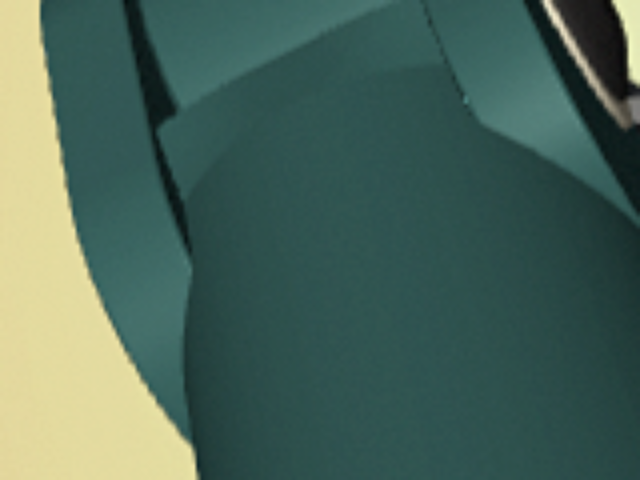

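The stack is square on the base (scene 517,265; wrist 325,243). Both jars stand inside the rim (top 468,281 and 527,288). The canvas, tape and brush are at their original pixels. Handing in.

```bash
python3 -c "
from h import *
print(ray('top5',468.5,279,.126),ray('top5',531,287,.126))
print(r.finish_job())"
```

```text
[ 0.50844002 -0.21818438  0.126     ] [ 0.49588054 -0.3306247   0.126     ]
the job is handed in; nothing more can be done
None
```

The job is handed in at about 46 s of the 210 s limit. Two jars (gold-band jar0 and brown-band jar3) and two cartons were on the bench, and all four are where you asked.

- **Jars:** A tug showed both caps slack: jar3 rose freely about 5.5 mm and jar0 about 2 mm. I screwed both clockwise. On a second tug, each jar's weight came onto the gripper within 1 mm, so both are tight. They were then set upright on the shelf, more than 20 mm clear of the rim's inner faces.
- **Cartons:** They are stacked flat and long side along long side in one column on the base. Wrist and scene pictures show the column square.
- **Canvas, tape and brush:** They show no movement between the first and last pictures.

No check failed, and I saw no jar get knocked aside. Two limits on the checks:

- **Cap stop:** The dead stop did not show clearly in the wrist moment, which was within noise, so tightness rests on the second tug.
- **Stack from above:** The arm hid the stack from the top camera at the end. I judged it from the wrist and scene views instead.

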